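# Seal the tube strips and close the thermal cycler

### The job

Take the green cap roller and, with light, steady pressure, roll it along every tube strip in the thermal cycler's block until all caps are pressed fully home; only the roller may touch the strips. Then lower the blue lid gently until it is shut and turn both orange lid clamps across its lip as far as they go. Tidy up as well: the roller and every amber dropper bottle are to be left standing upright in the steel tray.

Things in the scene. Friction and masses are not known exactly. Their poses are not given: they have to be found in the camera images.
- cycler: thermal cycler, white, 230 (x) x 310 (y) mm, fixed. Origin: centre of its underside, z up. Flat top deck 115 mm up; the 96-well aluminium block (80 x 116 mm) lies in the middle of the deck. The lid hinges along x at y = +115, z = 119 mm; free edge towards -y. Clamp pivots stand on the deck at x = -55 and +55, y = -94 mm.
- lid (a joint): angle of the blue lid: 0 = shut, about 2 = leaning back open (start). A friction hinge holds it at any angle; 3 to 6 N at its free edge swing it. 176 mm wide. Shut, its flat outer face is 38 mm above the deck out to 158 mm from the hinge line (outer face lies 34 mm outside the hinge line at every angle); then a grey lip, 14 mm thick, out to 180 mm
- clamp_l (a joint): angle of the clamp at the cycler's x = -55: a turnbutton on a vertical pivot. 0 = arm points along the cycler's -x, clear of the lid; turned clockwise from above it reaches 1.57 (stop), arm along +y across the shut lid's lip. Stays where left; 1 to 2 N at the tip turn it. Black arm 52 mm long, 14 wide, underside 20 mm above the deck; on it an orange wing 8 mm thick, 8 to 48 mm from the pivot, top 46 mm above the deck
- clamp_r (a joint): the mirror-image clamp at x = +55: 0 = arm along the cycler's +x; turned anticlockwise from above it reaches 1.57, arm along +y across the lip
- strip_A: strip of eight 0.2 ml tubes seated in the block, lying along the cycler's x, 74 x 9 mm. Origin: its middle, at deck level; x along the strip. Eight blue caps at 9 mm pitch (x = -31.5 to 31.5 mm), moulded in four linked pairs; cap tops 9 mm above the origin when loose, 6 mm when home. Two or three strips are present (else None): A, B, C in rows 36 mm apart, A on the cycler's -y side
- strip_B: strip B, the same
- strip_C: strip C, the same
- cap_A1 (a joint): how far the first pair of caps of strip A (middle at the strip's x = -27 mm; each further pair 18 mm on towards +x) is pressed in: 0 = loose, 0.003 = fully home. A pair sinks under about 3 N straight down and stays.
- cap_A2 (a joint): the same for pair 2 of strip A
- cap_A3 (a joint): the same for pair 3 of strip A
- cap_A4 (a joint): the same for pair 4 of strip A
- cap_B1 (a joint): the same for pair 1 of strip B
- cap_B2 (a joint): the same for pair 2 of strip B
- cap_B3 (a joint): the same for pair 3 of strip B
- cap_B4 (a joint): the same for pair 4 of strip B
- cap_C1 (a joint): the same for pair 1 of strip C
- cap_C2 (a joint): the same for pair 2 of strip C
- cap_C3 (a joint): the same for pair 3 of strip C
- cap_C4 (a joint): the same for pair 4 of strip C
- cap_roller: hand tool, 103 mm high, 51 long (x), 47 wide (y), 0.34 kg, standing on two black rubber rollers (24 mm diameter, 40 mm wide, 27 mm apart, rolling along its x). Origin: middle of its underside, at the rollers' lowest level when the spring is relaxed; z up. Green grip, to be held across its y: 30 (x) x 16 (y) mm, 59 to 103 mm above the origin. Loose
- roller_spring (a joint): how far the sprung roller carriage is pushed up into the grip (m): 0 = relaxed, 0.015 = bottomed. It presses with 6 N as it begins to move, 0.8 N more per mm, 18 N when bottomed, which is too hard for the strips
- tool_tray: the steel tray, 210 (x) x 120 (y) mm, rim 15 mm high, walls and floor 4 mm thick, fixed to the bench; origin: centre of its underside
- dropper_a: amber dropper bottle, upright, 134 mm tall, 90 g, tips over easily; origin: centre of its underside. Round body 40 mm across up to 58 mm, sloping shoulder to 70 mm, black cap 24 mm across from 78 to 104 mm (the place to hold it), rubber bulb 15 mm across above. Loose; one or two bottles are present (else None)
- dropper_b: another such dropper bottle
Things that resemble listed ones, but are neither listed nor needed, are in the scene too. What is shaped like the strip_C but brown is not meant.

How it is judged:
By the outcome, as a careful person would: the job done as asked, in the order asked, and still so for the second after the job is handed in, with the robot touching nothing.
Of strip_A, strip_B, strip_C only 2 to 3 are there at a start; the rules pass over those that are not, and their reading is None.
Of dropper_a, dropper_b only 1 to 2 are there at a start; the rules pass over those that are not, and their reading is None.
At some moment in a run one of cap_roller may be knocked a few centimetres aside while the robot is not near it.
Once in a run the grip may slacken for a moment while it holds something.
It also fails if it takes over 210 s, if anything falls off the work surface, if the arm or the gripper's body presses on something with over 40 N, if the wrist force passes 120 N, or if a joint passes its speed limit or range.

### The arm

A 7-joint arm with a two-finger parallel gripper is mounted at the origin on the work surface. World frame = base frame: x ahead of the robot, y to its left, z up, the work surface at z = 0. Lengths are in mm, angles in rad, forces in N, time in s.
With the tool pointing down it reaches from about 425 to 950 mm from the base axis. Payload 4.7 kg.
Tool frame: the origin (TCP) lies at the very end of the fingers, on their centre line; the grasp point (between the pads) lies 19 mm behind it; z points along the fingers, y is the direction in which the jaws open and shut (so a half turn about z gives the same grasp; the last joint's range is limited). The gripper opens to 85 mm and grips with 20 to 120 N. Pads are 22 mm wide; open, the fingers measure 114 mm over their backs; the gripper's body (76 mm by 85 mm) begins 54 mm behind the grasp point. The pads swing forward as they close: fully open they stand 13 mm farther back than shut.
Start: joints at [1.132, 0.469, -0.049, 1.532, 0.024, 1.141, -0.082], TCP at [268.986, -619.11, 208.735] pointing down, gripper open.
Joint ranges: [-2.59, 2.59], [-0.33, 1.99], [-1.39, 1.29], [0.1, 2.45], [-1.04, 4.18], [0.21, 1.99], [-2.66, 2.66]. Speed limits (rad/s): [2.57, 2.57, 3.14, 3.14, 3.14, 3.14, 3.14].

### API

Orientations are given as a rotation vector (axis times angle).
In Python, from bench import manip, ik, optics, workorder, status gives the robot as it stands. The module is installed in compiled form; this text tells all that it offers. Calls block until the motion is done:
- manip.goto(position, orientation): joint-space move of the TCP to a pose.
- manip.move_linear(position, frame=None, rate=150): straight line of the TCP; frame=None keeps the orientation; rate is the mean speed in mm/s.
- manip.move_j(angles): joint-space move.
- manip.move_gripper(opening): opening from 0.0 (shut) to 1.0 (fully open); the grip force is fixed at half the most; returns when the fingers have stopped.
- manip.dwell(seconds).
- ik(position, orientation): joint angles nearest the present ones, or None.
- optics.capture(name): name is "scene" or "top"; returns (picture, depth): 420x560x3 uint8, red, green, blue; 420x560 float32, mm along the optical axis (not along the pixel's ray), 0 where there is no reading.
- optics.calibration(name): a dict with "vertical_fov" (degrees; the focal length in pixels is half the picture's height over the tangent of half this angle, whatever the lens; pixels are square), "cx", "cy" (the principal point, pixels), "dist_coeffs" ([k1, k2, p1, p2, k3] as OpenCV has them; the pictures are not rectified), "position" and "rotation" of the camera in the world. Camera axes: x right, y down, z forward; pixel columns grow to the right and rows downward; lengths in mm; the calibration is good to about 2 mm. A picture is of the moment at which its call begins. calibration takes no time and is no camera call.
A pose or a line that the arm cannot do raises manip.IKError and nothing moves.
- workorder.finish_job(): hands the job in, once; it reports no verdict.
Readings, each from a call of its own:
- status.get_clock(): time.
- status.get_joint_pos(): joint angles.
- status.get_qd(): joint speeds.
- status.get_tau(): joint torques, N m.
- status.get_eef_pos(): TCP position.
- status.get_tcp_rot(): TCP orientation.
- status.get_ft_force(): force on the tool from outside, world axes, zero at the start.
- status.get_moment(): the same for the moment, N m.
- status.get_finger_gap(): opening from 0.0 (shut) to 1.0 (fully open).
Only numpy, scipy, OpenCV 4.12 (cv2) and the standard library are available. Lean on these libraries where they do the work, as an engineer would, in place of code of your own. Each camera call takes 0.05 s, during which the arm holds its last target.

## Working session

There is one attempt and no reset: what is moved stays moved. The work goes in short steps, each a Python script; the robot and the scene stay as the last script left them, time stands still between calls to the robot, and variables do not carry over. Pictures are saved under pics/ and viewed, and the job is handed in when it is done.

```bash
mkdir -p pics; ls; python3 - <<'E'
from bench import manip, ik, optics, workorder, status
import cv2, numpy as np
for n in ("scene","top"):
    p,d=optics.capture(n)
    cv2.imwrite(f"pics/{n}0.png",p[:,:,::-1]); np.save(f"pics/{n}0_d.npy",d); np.save(f"pics/{n}0_p.npy",p)
    print(n,optics.calibration(n), (d==0).mean())
print(status.get_clock(),status.get_eef_pos(),status.get_tcp_rot(),status.get_ft_force())
E
```

```text
pics
scene {'vertical_fov': 57.54931654447933, 'cx': 281.49167485815235, 'cy': 211.66042995202096, 'dist_coeffs': array([-0.08523326,  0.        ,  0.        ,  0.        ,  0.        ]), 'position': array([772.10399886, 306.58610446, 712.28663011]), 'rotation': array([-0.75067958, -2.75406803,  0.83158969])} 0.003966836734693877
top {'vertical_fov': 48.9373885511434, 'cx': 274.8099593943504, 'cy': 219.26663606738748, 'dist_coeffs': array([-0.14621155,  0.        ,  0.        ,  0.        ,  0.        ]), 'position': array([444.73771946, -67.95549801, 986.72866259]), 'rotation': array([-2.14252145,  2.16131453, -0.12506883])} 0.003945578231292517
0.1 [ 268.73555072 -618.58373023  207.75958198] [-3.07419460e+00 -6.38944922e-01  6.79415398e-04] [ 0.39032404 -0.24354531  0.26010352]
```

View pics/scene0.png

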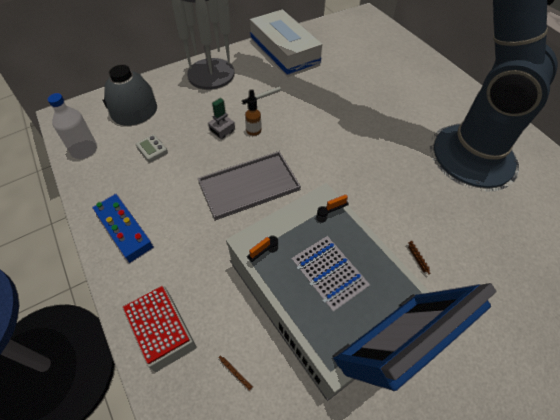

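View pics/top0.png

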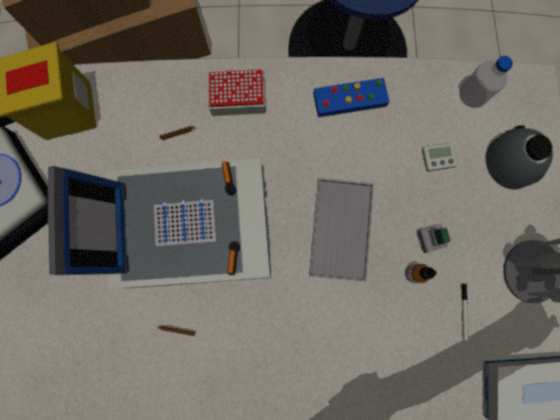

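The scene view shows the green roller at (220,118), one amber dropper at (253,115), the tray at (248,184), the cycler at (320,280), and the open lid at (415,335). The top view shows the same things at (435,237), (422,272), (341,230), (190,222) and (88,222). The brown strips lying on the bench at top (177,131) and (177,330) are decoys. I'll take close crops and work out the geometry.

```bash
cat > h.py <<'E'
import numpy as np, cv2
from scipy.spatial.transform import Rotation as R
from bench import manip, ik, optics, workorder, status
def cam(n):
    c=optics.calibration(n); f=210/np.tan(np.radians(c['vertical_fov'])/2)
    K=np.array([[f,0,c['cx']],[0,f,c['cy']],[0,0,1.]])
    return K,np.array(c['dist_coeffs']),np.array(c['position']),R.from_rotvec(c['rotation']).as_matrix()
def rays(n,uv):
    K,D,p,M=cam(n)
    q=cv2.undistortPoints(np.asarray(uv,float).reshape(-1,1,2),K,D).reshape(-1,2)
    return p,np.c_[q,np.ones(len(q))]@M.T
def plane(n,uv,z):
    p,r=rays(n,uv); return p+r*((z-p[2])/r[:,2])[:,None]
def proj(n,P):
    K,D,p,M=cam(n); P=np.asarray(P,float).reshape(-1,3)
    return cv2.projectPoints((P-p)@M,np.zeros(3),np.zeros(3),K,D)[0].reshape(-1,2)
def cloud(n,d):
    v,u=np.mgrid[0:420,0:560]; p,r=rays(n,np.c_[u.ravel(),v.ravel()])
    P=p+r*d.reshape(-1,1); P[d.ravel()==0]=np.nan
    return P.reshape(420,560,3)
def snap(n,tag):
    p,d=optics.capture(n); cv2.imwrite(f"pics/{tag}.png",p[:,:,::-1]); np.save(f"pics/{tag}_d.npy",d); np.save(f"pics/{tag}_p.npy",p); return p,d
def crop(p,x0,y0,x1,y1,s,tag):
    cv2.imwrite(f"pics/{tag}.png",cv2.resize(p[y0:y1,x0:x1,::-1],None,fx=s,fy=s,interpolation=cv2.INTER_CUBIC))
E
python3 - <<'E'
from h import *
P={}
for n in ("scene","top"):
    p=np.load(f"pics/{n}0_p.npy"); d=np.load(f"pics/{n}0_d.npy"); C=cloud(n,d); P[n]=p
    hsv=cv2.cvtColor(p,cv2.COLOR_RGB2HSV)
    for name,lo,hi in (("green",(55,90,30),(90,255,255)),("orange",(5,200,150),(20,255,255)),("amber",(5,120,50),(18,255,220))):
        m=cv2.inRange(hsv,lo,hi); k,l,s,c=cv2.connectedComponentsWithStats(m)
        for i in range(1,k):
            if s[i,4]>15:
                q=C[l==i]; print(n,name,c[i].round(1),s[i,4],np.nanmedian(q,0).round(1),np.nanmin(q,0).round(),np.nanmax(q,0).round())
t=P["top"]; s=P["scene"]
a=np.hstack([cv2.resize(t[210:300,390:480],(400,400),interpolation=2),cv2.resize(s[80:150,195:265],(400,400),interpolation=2)])
cv2.imwrite("pics/c1.png",a[:,:,::-1])
a=np.hstack([cv2.resize(t[185:265,140:220],(400,400),interpolation=2),cv2.resize(s[230:310,290:370],(400,400),interpolation=2)])
cv2.imwrite("pics/c2.png",a[:,:,::-1])
E
```

```text
scene green [218.3 104.2] 69 [ 525.4 -386.7  100.9] [ 514. -396.   71.] [ 538. -381.  105.]
scene green [ 98.8 204.3] 21 [ 865.2 -287.4   45. ] [ 860. -293.   42.] [ 871. -282.   47.]
scene green [115.5 204.8] 24 [ 833.8 -266.9   44.9] [ 828. -279.   31.] [ 841. -263.   48.]
scene green [114.1 227. ] 28 [ 853.1 -214.7   44.2] [ 848. -231.   32.] [ 859. -209.   47.]
scene orange [337.5 199. ] 36 [475.9  20.3 161.2] [458.  17. 159.] [492.  23. 163.]
scene orange [258.9 244.7] 55 [642.3  30.7 160.9] [623.  25. 159.] [659.  35. 164.]
scene amber [252.6 114.8] 124 [ 456.9 -346.4   63.5] [ 436. -364.   50.] [ 471. -335.   75.]
scene amber [336.3 201.7] 171 [478.5  21.5 158.1] [457.  15. 142.] [496.  25. 163.]
scene amber [259.4 246.9] 195 [641.6  32.2 158.7] [615.  18. 141.] [660.  37. 164.]
scene amber [418.9 255.7] 81 [337.2 146.2  22. ] [329. 112.  12.] [346. 189.  26.]
scene amber [235.3 372.7] 184 [765.  159.   21.8] [752. 119.  14.] [778. 194.  25.]
top green [378.9  82.3] 24 [ 862.9 -288.7   45.7] [ 857. -293.   43.] [ 868. -284.   48.]
top green [345.5  87.2] 24 [ 851.  -214.9   45
[... 290 characters left out ...]
] [1257.  747. -145.]
top amber [124.6  22.3] 2070 [1297.3  442.9 -400.3] [ 891.  210. -411.] [1382.  707.  174.]
top amber [31.7 40.4] 124 [1242.7  778.8 -398.5] [1222.  739. -406.] [1286.  805. -288.]
top amber [25.2 76.3] 163 [834.5 423.8 194.8] [796. 372. 190.] [863. 468. 198.]
top amber [176.  132.4] 106 [761.6 156.3  18.4] [750. 122.  11.] [775. 191.  26.]
top amber [226.3 172.4] 125 [637.4  28.5 159.7] [619.  23. 138.] [660.  39. 164.]
top amber [231.4 261.3] 134 [474.6  18.4 159.8] [453.  13. 138.] [496.  24. 165.]
top amber [417.7 273.1] 147 [ 448.8 -345.6   63.4] [ 433. -364.   54.] [ 466. -337.  106.]
top amber [177.  330.4] 87 [334.8 147.2  22.2] [328. 114.  13.] [343. 183.  26.]
```

View pics/c1.png

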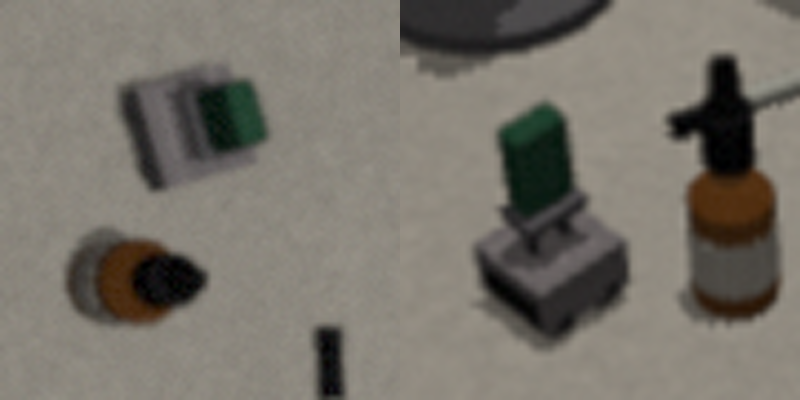

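View pics/c2.png

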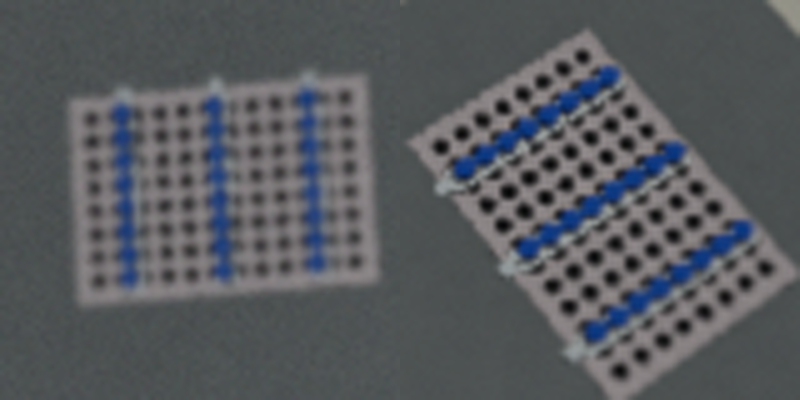

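The crops confirm three strips with blue caps in the block, a roller with a green grip, and one amber bottle with a black cap.

Look-alikes:
- Roller: only the green buttons on the blue rack at top (379,82) come close, and they are rejected.
- Bottle: the conical flask at top (518,155) and the clear bottle at (487,80) are not amber.
- Strips: the brown strips on the bench are decoys.

Next I'll measure the poses.

```bash
cat > meas.py <<'E'
from h import *
def comps(m,amin=10):
    k,l,s,c=cv2.connectedComponentsWithStats(m)
    return [(l==i,c[i],s[i,4]) for i in range(1,k) if s[i,4]>=amin]
def roller(n,p,d,xr=(350,900),yr=(-520,250)):
    C=cloud(n,d); hsv=cv2.cvtColor(p,cv2.COLOR_RGB2HSV)
    m=cv2.inRange(hsv,(55,90,20),(90,255,255)); best=None
    for b,c,a in comps(m,30):
        q=C[b]; q=q[np.isfinite(q).all(1)]
        zt=np.percentile(q[:,2],95)
        if zt<80: continue
        t=q[q[:,2]>zt-5]
        (cx,cy),(w,h),ang=cv2.minAreaRect(t[:,:2].astype(np.float32))
        if w<h: w,h,ang=h,w,ang+90
        print(n,"roller top",np.round([cx,cy,zt,w,h,(ang+90)%180-90],1),"pca n",len(t),c.round())
E
python3 - <<'E'
from meas import *
for n in ("scene","top"):
    p=np.load(f"pics/{n}0_p.npy"); d=np.load(f"pics/{n}0_d.npy"); roller(n,p,d); C=cloud(n,d)
    hsv=cv2.cvtColor(p,cv2.COLOR_RGB2HSV)
    # caps
    b=cv2.inRange(hsv,(105,120,60),(125,255,255))
    ok=(C[:,:,2]>112)&(C[:,:,2]<135)&(abs(C[:,:,0]-555)<60)&(C[:,:,1]<200)&(C[:,:,1]>30)
    b[~ok]=0; b=cv2.morphologyEx(b,cv2.MORPH_CLOSE,np.ones((3,3),np.uint8))
    for m,c,a in comps(b,12):
        v,u=np.nonzero(m); Q=plane(n,np.c_[u,v],123)[:,:2]; r=cv2.minAreaRect(Q.astype(np.float32))
        q=C[m]; ax=np.linalg.svd(Q-Q.mean(0))[2][0]; t=(Q-Q.mean(0))@ax
        print(n,"strip",c.round(1),a,np.nanmean(q,0).round(1),Q.mean(0).round(1),"rect",np.round(r[0],1),np.round(r[1],1),"yaw",np.degrees(np.arctan(ax[1]/ax[0])).round(2))
    # deck
    dk=(abs(C[:,:,2]-115)<4)&(C[:,:,1]>-50)&(C[:,:,1]<350)&(abs(C[:,:,0]-560)<180)
    q=C[dk]; print("deck z",np.median(q[:,2]).round(1),[np.percentile(q[:,i],[.5,99.5]).round() for i in (0,1)], cv2.minAreaRect(q[:,:2].astype(np.float32)))
    # tray rim z~15, 
    for m,c,a in comps(cv2.inRange(hsv,(5,120,10),(20,255,220)),40):
        q=C[m]; 
        if abs(np.nanmedian(q[:,1])+350)<50: print(n,"bottle amber",np.nanmedian(q,0))
    bl=(C[:,:,2]>75)&(C[:,:,2]<140)&(abs(C[:,:,0]-448)<50)&(abs(C[:,:,1]+350)<50)
    q=C[bl]; print(n,"bottle cap pts",len(q),q.mean(0).round(1),q.min(0).round(),q.max(0).round(), cv2.minEnclosingCircle(q[:,:2].astype(np.float32)))
E
```

```text
scene roller top [ 525.7 -388.8  103.8   23.4   11.6   17.6] pca n 44 [218. 108.]
scene strip [316.7 254. ] 120 [554.8  78.4 123.5] [554.6  78.2] rect [553.8  78.1] [69.7  6.5] yaw 4.05
scene strip [330.  269.2] 128 [551.7 114.  123.6] [551.2 113.8] rect [551.3 113.5] [69.6  6.7] yaw 3.96
scene strip [343.4 285.6] 122 [549.1 149.8 123.3] [549.  149.7] rect [549.  149.5] [70.   6.4] yaw 4.11
deck z 116.2 [array([434., 671.]), array([-41., 270.])] ((551.2996826171875, 113.99250030517578), (232.13180541992188, 311.6151123046875), 3.9834401607513428)
scene bottle amber [ 457.23957376 -345.03996755   62.5198684 ]
scene bottle cap pts 178 [ 454.4 -350.8  104.3] [ 440. -368.   75.] [ 464. -342.  135.] ((451.9392395019531, -354.4688415527344), 13.68588638305664)
top roller top [ 522.3 -391.   104.7   24.    11.3   18.4] pca n 72 [442. 236.]
top strip [201.9 220.7] 79 [552.5  78.2 123.2] [552.5  78.2] rect [553.1  78.3] [67.1  5.8] yaw 3.62
top strip [183.3 223.3] 91 [548.  113.8 123.3] [548.  113.9] rect [549.6 114.2] [67.2  5.8] yaw 4.22
top strip [164.5 223.2] 84 [548.4 149.9 124.1] [548.5 150.2] rect [547.9 150.2] [67.4  4.7] yaw 3.48
deck z 116.1 [array([431., 669.]), array([-43., 260.])] ((550.680908203125, 114.7384033203125), (232.3408660888672, 310.4407653808594), 4.047073841094971)
top bottle amber [ 449.70762128 -346.25704683   64.34115736]
top bottle cap pts 173 [ 449.2 -351.7  108.6] [ 437. -367.   78.] [ 461. -344.  136.] ((449.14013671875, -355.4562683105469), 12.137842178344727)
```

The two views agree on the cycler: centre (551, 114), yaw 4.0°, deck about 115. The strips lie where they should. Next is the tray, a fresh look at the roller, and the grasp.

```bash
cat >> meas.py <<'E'
def down(deg): return (R.from_euler('z',deg,degrees=True)*R.from_euler('x',180,degrees=True)).as_rotvec()
def F(): return np.array(status.get_ft_force())
def st(): print("t",round(status.get_clock(),1),"tcp",np.round(status.get_eef_pos(),1),"F",F().round(1),"gap",round(status.get_finger_gap(),3))
E
python3 - <<'E'
from meas import *
for n in ("scene","top"):
    p,d=snap(n,n+"1"); roller(n,p,d); C=cloud(n,d)
    m=((C[:,:,2]>11)&(C[:,:,2]<20)&(C[:,:,0]>400)&(C[:,:,0]<720)&(C[:,:,1]>-290)&(C[:,:,1]<-90)).astype(np.uint8)
    for b,c,a in comps(m,30):
        q=C[b]; print(n,"tray",c.round(),a,cv2.minAreaRect(q[:,:2].astype(np.float32)),np.median(q[:,2]))
for z in (350,63):
    for psi in (18,-162):
        q=ik([524,-390,z],down(psi)); print(psi,z,None if q is None else np.round(q,2))
for psi in (4,-176):
  for P in ((553,78,200),(548,150,200),(553,78,300),(560,-200,80)): 
    q=ik(P,down(psi)); print(psi,P,None if q is None else np.round(q,2))
st()
E
```

```text
scene roller top [ 525.3 -389.6  104.1   23.8   12.    11.8] pca n 43 [218. 108.]
scene tray [248. 183.] 592 ((547.7410888671875, -201.00167846679688), (123.7776870727539, 210.58245849609375), 83.6750717163086) 14.944715037782942
top roller top [ 522.8 -391.4  104.7   24.2   11.7   22.9] pca n 73 [442. 236.]
top tray [342. 229.] 613 ((545.9893798828125, -201.03524780273438), (121.48807525634766, 211.28744506835938), 83.75151062011719) 15.065763326878482
18 350 [ 0.65  0.36 -0.11  1.38  0.04  1.4  -0.71]
-162 350 [ 1.07  0.45 -0.75  1.35  0.3   1.45  2.22]
18 63 [ 0.65  0.58 -0.1   1.71  0.07  0.85 -0.74]
-162 63 [ 1.06  0.7  -0.72  1.69  0.54  0.97  2.03]
4 (553, 78, 200) [ 0.26  0.35 -0.6   1.8   0.22  1.06 -1.92]
4 (548, 150, 200) [ 0.24  0.4  -0.75  1.77  0.31  1.09 -2.12]
4 (553, 78, 300) [ 0.33  0.28 -0.68  1.66  0.18  1.27 -1.88]
4 (560, -200, 80) [ 0.4   0.48 -0.17  1.84  0.11  0.82 -1.32]
-176 (553, 78, 200) [ 0.53  0.46 -0.99  1.78  0.42  1.13  1.04]
-176 (548, 150, 200) [ 0.47  0.55 -1.14  1.76  0.54  1.19  0.82]
-176 (553, 78, 300) [ 0.57  0.37 -1.03  1.65  0.33  1.31  1.13]
-176 (560, -200, 80) [ 0.78  0.58 -0.69  1.82  0.46  0.91  1.51]
t 0.2 tcp [ 268.8 -618.8  208.1] F [ 0.3 -0.2  0.1] gap 0.998
```

The tray is at (547, -201) with yaw -6.3°. The size 211×122 and rim height 15 match. The roller is at (524, -390.5) with yaw about 17°. Now I'll grasp it.

```bash
python3 - <<'E'
from meas import *
manip.goto([524,-390.5,190],down(17)); st()
p,d=snap("top","top2"); roller("top",p,d)
p,d=snap("scene","scene2"); roller("scene",p,d)
crop(p,180,60,300,150,6,"c3")
E
```

```text
t 1.5 tcp [ 522.7 -392.4  190.1] F [-1.1 -0.2 -0.6] gap 0.999
scene roller top [ 526.  -388.   104.2   21.5   13.6   10. ] pca n 38 [218. 108.]
```

View pics/c3.png

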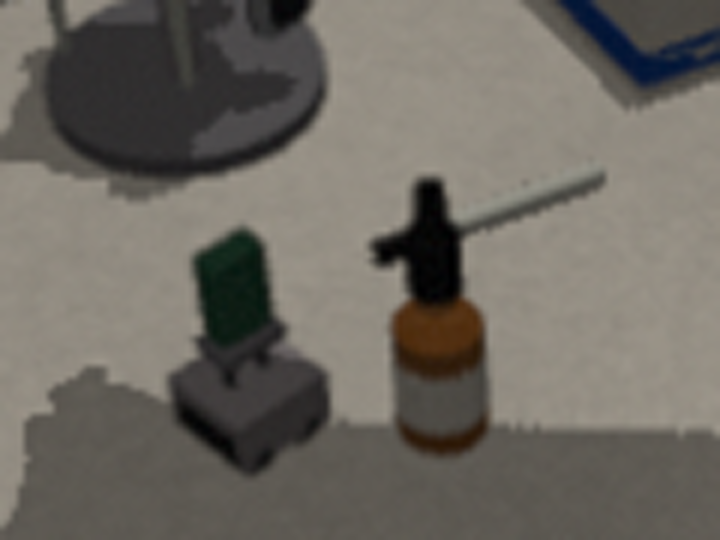

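View pics/scene2.png

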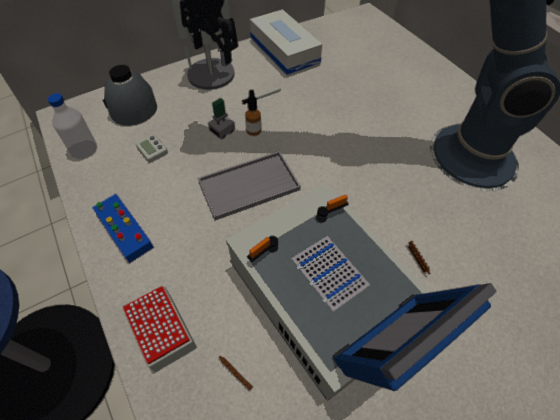

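The gripper at (205,30) is above the roller and clear of the stand behind it. I'll descend and grip.

```bash
python3 - <<'E'
from meas import *
manip.move_linear([524,-390.5,68],rate=80); st()
manip.move_gripper(0.0); manip.dwell(0.3); st()
manip.move_linear([524,-390.5,90],rate=60); manip.dwell(0.3); st()
p,d=snap("scene","scene3"); crop(p,160,20,300,150,5,"c4")
E
```

```text
t 3.3 tcp [ 524.4 -390.7   68.6] F [-0.1  0.2  0.1] gap 1.004
t 4.2 tcp [ 524.1 -390.8   68.2] F [ 0.9 -1.3  1.5] gap 0.163
t 5.0 tcp [ 523.8 -390.4   89.7] F [ 0.6 -0.7 -3.4] gap 0.161
```

View pics/c4.png

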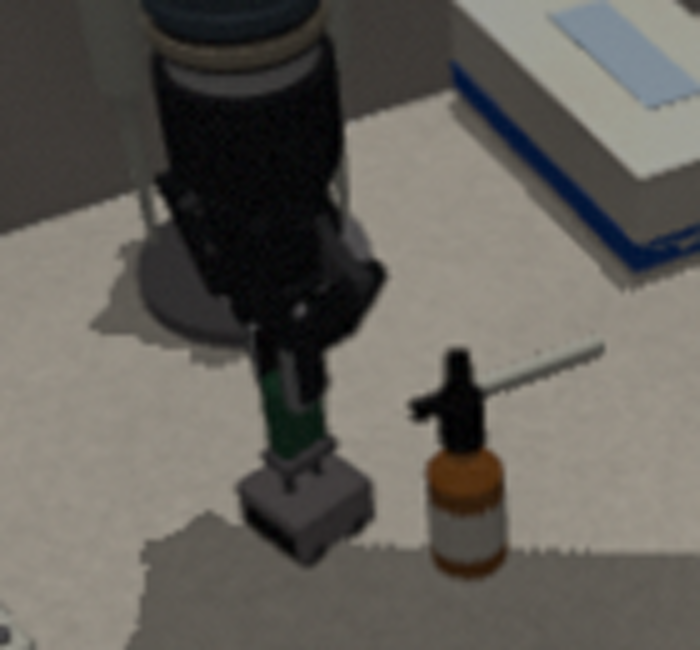

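The grip held: gap 0.16 is about 16 mm and the weight reads 3.4 N. Next I'll carry the roller to strip A.

```bash
cat >> meas.py <<'E'
YAW=4.0
def cyc(x,y,z): # cycler->world
    a=np.radians(YAW); c,s=np.cos(a),np.sin(a)
    return [550.9+c*x-s*y,114.2+s*x+c*y,z]
E
python3 - <<'E'
from meas import *
manip.move_linear([524,-390.5,105],rate=80)
manip.move_linear([545,-150,110],down(YAW),rate=170); st()
manip.move_linear([553,-100,250],rate=150); st()
manip.move_linear(cyc(-16,-36,240),rate=150); st()
manip.move_linear(cyc(-16,-36,215),rate=80); manip.dwell(0.3); st()
p,d=snap("scene","scene4"); crop(p,240,120,400,320,3,"c5")
p,d=snap("top","top4"); crop(p,120,150,260,290,4,"c6")
E
```

```text
t 7.0 tcp [ 544.8 -151.2  110. ] F [-0.5 -0.7 -3.7] gap 0.167
t 8.1 tcp [ 552.2 -100.4  248.9] F [ 0.2 -0.5 -4.1] gap 0.17
t 9.5 tcp [537.6  75.9 240. ] F [-0.5  0.2 -3.4] gap 0.166
t 10.2 tcp [537.7  77.2 215.4] F [-1.   0.8 -2.8] gap 0.164
```

View pics/c5.png

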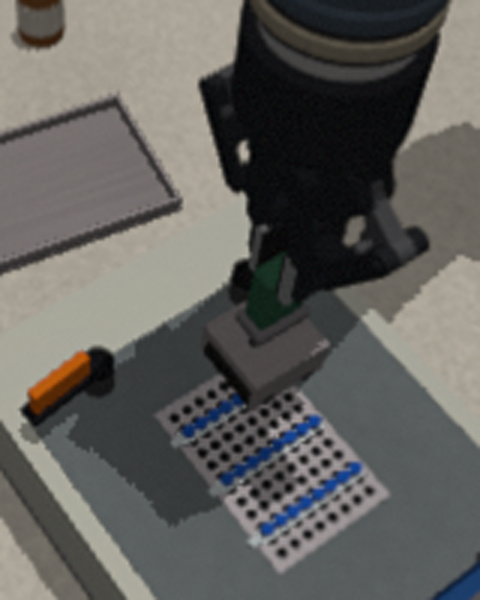

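View pics/c6.png

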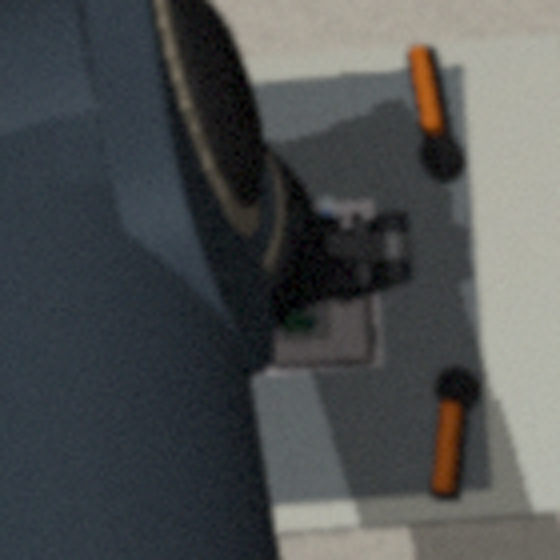

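```bash
cat >> meas.py <<'E'
def fz(n=4):
    v=[]
    for _ in range(n): v.append(F()[2]); manip.dwell(0.03)
    return np.mean(v)
def press(x,y,z0,base,target=10,zmin=180,step=1.0):
    z=z0
    while True:
        z-=step
        if z<zmin: print("zmin!",z); break
        manip.move_linear(cyc(x,y,z),rate=20); f=fz()-base
        print(f"{z:.1f}:{f:.1f}",end=" ")
        if f>target: break
    print(); return z
E
python3 - <<'E'
from meas import *
base=fz(8); print("base",base)
manip.move_linear(cyc(-16,-36,197),rate=60)
z=press(-16,-36,197,base,target=9.5); st()
E
```

```text
base -3.0853605201374994
196.0:0.0 195.0:0.3 194.0:-0.2 193.0:-0.4 192.0:-0.3 191.0:2.2 190.0:5.5 189.0:8.3 188.0:8.8 187.0:9.2 186.0:10.5 
t 15.3 tcp [537.9  77.3 186.8] F [-1.  -0.5  7.3] gap 0.169
```

```bash
cat >> meas.py <<'E'
def roll(xs,y,z,base,rate=25):
    for x in xs:
        manip.move_linear(cyc(x,y,z),rate=rate); print(f"{x}:{(F()-[0,0,base])[[0,2]].round(1)}",end=" ")
    print()
E
python3 - <<'E'
from meas import *
base=-3.1
roll(range(-12,20,4),-36,186,base); st()
roll(range(12,-20,-8),-36,186,base)
manip.move_linear(cyc(-18,-36,215),rate=60); manip.dwell(.2); st()
p,d=snap("scene","scene5"); crop(p,240,120,400,320,3,"c7")
E
```

```text
-12:[-2. 10.] -8:[-1.  10.4] -4:[-2.1 10.1] 0:[-1.7 10.7] 4:[-2.3 10.5] 8:[-2.4 10. ] 12:[-1.5 11.1] 16:[-1.2  9.6] 
t 17.7 tcp [569.7  79.2 186.8] F [-1.2 -0.7  6.5] gap 0.167
12:[1.2 9.5] 4:[1.9 9.7] -4:[2.1 8.9] -12:[ 1.5 10.3] 
t 20.3 tcp [535.2  76.9 214.5] F [ 0.2 -0.4 -4.4] gap 0.17
```

View pics/c7.png

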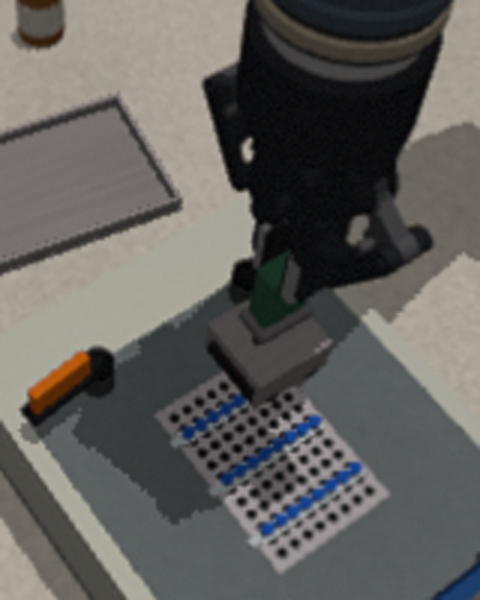

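Steady at about 10 N along strip A. Next are B and C the same way.

```bash
python3 - <<'E'
from meas import *
base=fz(8); print(base)
for y in (0,36):
    manip.move_linear(cyc(-17,y,215),rate=80); manip.move_linear(cyc(-17,y,194),rate=60)
    z=press(-17,y,194,base,target=9.5)
    roll(range(-13,20,4),y,z,base); roll(range(11,-20,-8),y,z,base)
    manip.move_linear(cyc(-17,y,215),rate=60); st()
p,d=snap("scene","scene6"); crop(p,240,120,400,320,3,"c8")
E
```

```text
-3.2079078338291263
193.0:-0.4 192.0:-0.1 191.0:2.2 190.0:5.4 189.0:8.4 188.0:9.0 187.0:9.9 
-13:[-2.3  9.8] -9:[-1.9 10.1] -5:[-1.7  9.4] -1:[-0.6 10.2] 3:[-1.7  9.7] 7:[-1.  10.4] 11:[-1.4  9.7] 15:[-1.5 10. ] 19:[-1.7  8.8] 
11:[1.3 9.3] 3:[0.8 9.3] -5:[1.6 8.4] -13:[0.2 8.8] 
t 29.6 tcp [533.7 112.9 214.8] F [-0.3  0.2 -3.3] gap 0.167
193.0:-0.1 192.0:-0.4 191.0:3.3 190.0:5.9 189.0:8.3 188.0:8.9 187.0:9.9 
-13:[-1.3  9.4] -9:[-1.7  9.5] -5:[-0.9  9.9] -1:[-2.3  8.7] 3:[-2.8 10.2] 7:[-1.3  9.8] 11:[0.1 9.6] 15:[-0.8 10.3] 19:[-1.  10.1] 
11:[1.6 9.3] 3:[1.4 9.2] -5:[0.8 9.3] -13:[1.5 8. ] 
t 38.7 tcp [531.2 148.8 214.8] F [ 0.1 -1.  -3.1] gap 0.164
```

View pics/c8.png

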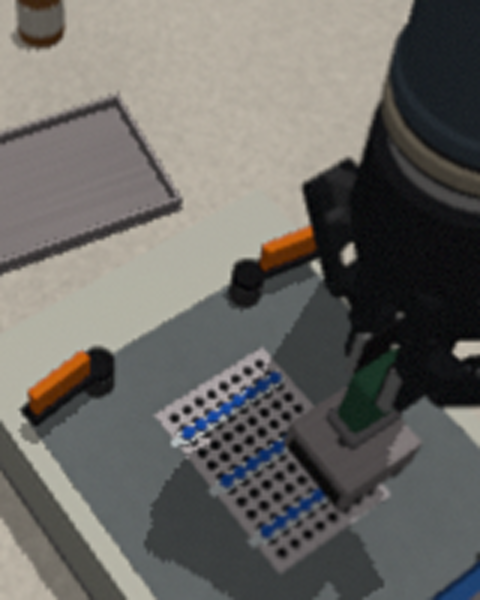

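Before putting the roller down, I'll check the cap heights by depth.

```bash
cat > caps.py <<'E'
from meas import *
def caps(n,p,d):
    C=cloud(n,d); blk=cv2.inRange(cv2.cvtColor(p,cv2.COLOR_RGB2HSV),(105,110,50),(125,255,255))>0
    for s,y in zip("ABC",(-36,0,36)):
        o=[]
        for x in (-27,-9,9,27):
            c=np.array(cyc(x,y,0))[:2]; a=np.radians(YAW)
            dx=C[:,:,:2]-c; u=dx[:,:,0]*np.cos(a)+dx[:,:,1]*np.sin(a); v=-dx[:,:,0]*np.sin(a)+dx[:,:,1]*np.cos(a)
            m=blk&(abs(u)<9)&(abs(v)<8)&(abs(C[:,:,2]-120)<12)
            o.append((round(float(np.median(C[m][:,2])),1),int(m.sum())) if m.any() else None)
        print(n,s,o)
E
python3 - <<'E'
from caps import *
manip.move_linear(cyc(-17,36,250),rate=100)
manip.move_linear([553,-60,250],rate=150)
caps("scene",np.load("pics/scene0_p.npy"),np.load("pics/scene0_d.npy")); caps("top",np.load("pics/top0_p.npy"),np.load("pics/top0_d.npy"))
for n in ("scene","top"):
  p,d=snap(n,n+"7"); caps(n,p,d)
crop(p,120,150,260,290,4,"c9")
st()
E
```

```text
scene A [(123.8, 29), (123.7, 34), (123.6, 30), (124.1, 32)]
scene B [(123.6, 30), (124.0, 33), (124.2, 31), (124.1, 34)]
scene C [(124.1, 30), (124.0, 32), (123.5, 34), (123.9, 33)]
top A [(123.2, 22), (124.1, 21), (123.5, 21), (123.5, 18)]
top B [(123.2, 22), (123.5, 24), (123.0, 22), (124.9, 21)]
top C [(124.4, 20), (124.1, 19), (124.2, 22), (124.6, 21)]
scene A [(121.9, 27), (121.5, 28), (121.7, 32), (121.3, 28)]
scene B [(121.5, 26), (121.4, 29), (120.9, 31), (121.5, 32)]
scene C [(120.9, 28), (121.2, 32), (121.0, 30), (121.1, 31)]
top A [(121.2, 16), (121.9, 20), (121.0, 20), (121.5, 17)]
top B [(121.5, 19), (121.6, 23), (120.5, 17), (121.5, 18)]
top C [(121.7, 19), (121.1, 21), (121.5, 19), (121.3, 19)]
t 40.9 tcp [553.  -58.9 250. ] F [-0.1 -0.2 -3.4] gap 0.166
```

```bash
python3 - <<'E'
from caps import *
for n in ("scene","top"):
  fr=[optics.capture(n) for _ in range(12)]
  p=np.mean([f[0] for f in fr],0).astype(np.uint8); d=np.mean([f[1] for f in fr],0).astype(np.float32); caps(n,p,d)
st()
E
```

```text
scene A [(121.6, 27), (121.6, 27), (121.6, 30), (121.7, 28)]
scene B [(121.6, 24), (121.5, 29), (121.5, 30), (121.4, 30)]
scene C [(121.4, 25), (121.3, 29), (121.4, 29), (121.4, 28)]
top A [(121.8, 14), (121.3, 20), (121.5, 19), (121.3, 18)]
top B [(121.3, 19), (121.4, 22), (122.0, 18), (121.7, 15)]
top C [(121.8, 18), (121.8, 19), (121.4, 20), (121.7, 19)]
t 42.1 tcp [553. -60. 250.] F [-0.6 -0.1 -1.7] gap 0.165
```

The heights are uniform at about 121.5, against 123.8 before: roughly 2.4 mm measured for a nominal 3 mm. A second touch on strip A will settle it, since the contact height should now be 3 mm lower.

```bash
python3 - <<'E'
from caps import *
base=fz(8)
manip.move_linear(cyc(-16,-36,215),rate=150); manip.move_linear(cyc(-16,-36,194),rate=60); manip.dwell(.2); base=fz(8); print(base)
z=press(-16,-36,192,base,target=10,zmin=183)
roll((-8,0,8,19),-36,z,base); roll((8,0,-8,-19),-36,z,base)
manip.move_linear(cyc(-16,-36,250),rate=100); manip.move_linear([553,-60,250],rate=150)
p,d=snap("scene","scene8"); caps("scene",p,d); st()
E
```

```text
-3.4013536209748967
191.0:0.2 190.0:0.2 189.0:0.2 188.0:6.9 187.0:9.9 186.0:10.5 
-8:[-1. 10.] 0:[-1.1 10.4] 8:[-1.5 11. ] 19:[-1.4  9.9] 
8:[1.8 9.3] 0:[1.3 9.4] -8:[ 1.9 10.4] -19:[ 0.7 10.3] 
scene A [(121.3, 27), (121.5, 29), (121.4, 31), (121.0, 29)]
scene B [(121.3, 26), (121.2, 29), (121.6, 31), (121.2, 31)]
scene C [(121.2, 28), (121.4, 31), (121.6, 30), (121.2, 31)]
t 52.8 tcp [553.  -58.4 250. ] F [-0.  -0.9 -2.7] gap 0.168
```

The contact is now 3 mm lower and stiff, so the caps are home. The roller goes in the tray next.

```bash
python3 - <<'E'
from meas import *
T=[601,-207]
manip.move_linear([553,-100,250],rate=150)
manip.move_linear(T+[140],down(-6.3),rate=150); st()
manip.move_linear(T+[80],rate=80); manip.dwell(.3); base=fz(8); z=80
while z>66:
    z-=1; manip.move_linear(T+[z],rate=20); f=fz(4)-base; print(z,round(f,1),end=" ")
    if f>1.5: break
st()
p,d=snap("scene","scene9"); crop(p,180,90,340,230,4,"c10")
E
```

```text
t 54.4 tcp [ 601.5 -206.1  140.8] F [ 0.5  0.1 -2.6] gap 0.166
79 -0.1 78 0.1 77 -0.1 76 -0.1 75 -0.5 74 -0.4 73 -0.4 72 1.8 t 59.0 tcp [ 601.2 -207.1   72.3] F [-0.   0.3 -0.6] gap 0.173
```

View pics/c10.png

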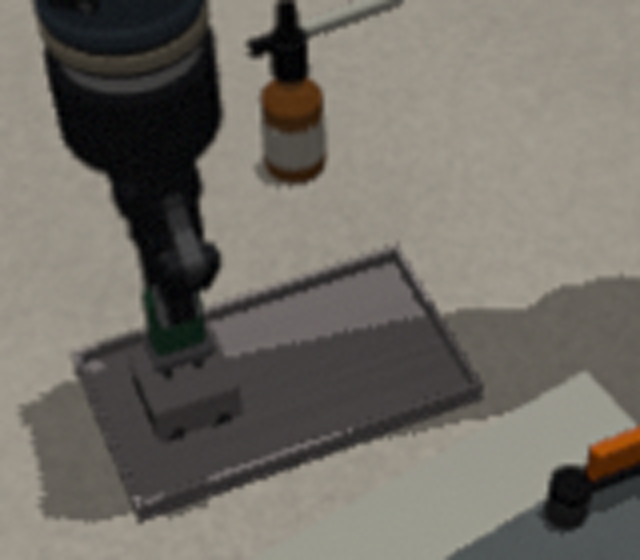

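It is standing on the tray floor, so I'll release it.

```bash
python3 - <<'E'
from meas import *
T=[601,-207]
manip.move_gripper(1.0); manip.dwell(.2); manip.move_linear(T+[150],rate=100); manip.move_linear([560,-100,330],rate=200); st()
p,d=snap("scene","scene10"); crop(p,180,90,340,230,4,"c11"); roller("scene",p,d)
manip.move_gripper(0.0)
# lid profile
C=cloud("scene",d)
hsv=cv2.cvtColor(p,cv2.COLOR_RGB2HSV); m=(cv2.inRange(hsv,(100,100,30),(130,255,255))>0)&(C[:,:,1]>190)&(C[:,:,2]>125)&(C[:,:,1]<400)
q=C[m]; a=np.radians(YAW); w=q-[550.9,114.2,0]; X=w[:,0]*np.cos(a)+w[:,1]*np.sin(a); Y=-w[:,0]*np.sin(a)+w[:,1]*np.cos(a)
print("lid cyc x",X.min(),X.max(),"y",np.percentile(Y,[0,5,50,95,100]).round(),"z",np.percentile(q[:,2],[0,5,50,95,100]).round())
for th in (2.0,1.9,2.1):
    d_=np.array([-np.cos(th),np.sin(th)]); n=np.array([np.sin(th),np.cos(th)]); 
    print(th,"corners (y,z)",[ (np.array([115,119])+r*d_+o*n).round() for r,o in((158,34),(180,14),(180,0))])
# ik checks along lid path
def path(th,r=145,pen=0):
    d_=np.array([-np.cos(th),np.sin(th)]); n=np.array([np.sin(th),np.cos(th)]); return np.array([115,119])+r*d_+(34-pen)*n
for psi in (94,-86,4):
  print(psi)
  for yz in ((250,250),(225,235),(160,264),path(1.2),path(.6),path(0)):
    P=cyc(0,yz[0]+11,yz[1]); q=ik(P,down(psi)); print(np.round(P),None if q is None else np.round(q,2))
E
```

```text
t 62.1 tcp [ 559.5 -100.7  328.8] F [ 0.5 -0.4  0.1] gap 0.998
scene roller top [ 601.1 -206.4  108.3   26.5   12.4   -6.7] pca n 62 [223. 168.]
lid cyc x -86.64343771840714 89.69995455154286 y [116. 120. 165. 197. 199.] z [125. 130. 235. 266. 285.]
2.0 corners (y,z) [array([212., 249.]), array([203., 277.]), array([190., 283.])]
1.9 corners (y,z) [array([198., 258.]), array([186., 285.]), array([173., 289.])]
2.1 corners (y,z) [array([224., 238.]), array([218., 267.]), array([206., 274.])]
94
[533. 375. 250.] [-0.27  0.46 -0.58  1.52  0.26  1.24 -0.82]
[534. 350. 235.] [-0.24  0.45 -0.56  1.57  0.25  1.2  -0.79]
[539. 285. 264.] [-0.17  0.37 -0.52  1.6   0.19  1.22 -0.65]
[544. 219. 266.] [-0.08  0.32 -0.48  1.66  0.16  1.21 -0.53]
[549. 140. 229.] [ 0.03  0.31 -0.44  1.75  0.15  1.11 -0.39]
[552.  95. 153.] [ 0.08  0.37 -0.41  1.85  0.18  0.95 -0.34]
-86
[533. 375. 250.] [ 0.04  0.67 -1.18  1.5   0.62  1.39  2.04]
[534. 350. 235.] [ 0.09  0.66 -1.18  1.55  0.62  1.35  2.06]
[539. 285. 264.] [ 0.23  0.57 -1.17  1.58  0.54  1.35  2.2 ]
[544. 219. 266.] [ 0.36  0.52 -1.17  1.63  0.5   1.32  2.32]
[549. 140. 229.] [ 0.52  0.52 -1.17  1.73  0.51  1.24  2.43]
[552.  95. 153.] [ 0.58  0.62 -1.17  1.83  0.64  1.13  2.4 ]
4
[533. 375. 250.] [-0.41  0.43 -0.38  1.53  0.17  1.22 -2.32]
[534. 350. 235.] [-0.38  0.42 -0.37  1.58  0.16  1.18 -2.28]
[539. 285. 264.] [-0.3   0.34 -0.34  1.61  0.12  1.21 -2.16]
[544. 219. 266.] [-0.22  0.3  -0.3   1.66  0.09  1.19 -2.04]
[549. 140. 229.] [-0.12  0.29 -0.26  1.76  0.08  1.1  -1.9 ]
[552.  95. 153.] [-0.07  0.35 -0.22  1.86  0.09  0.94 -1.84]
```

View pics/c11.png

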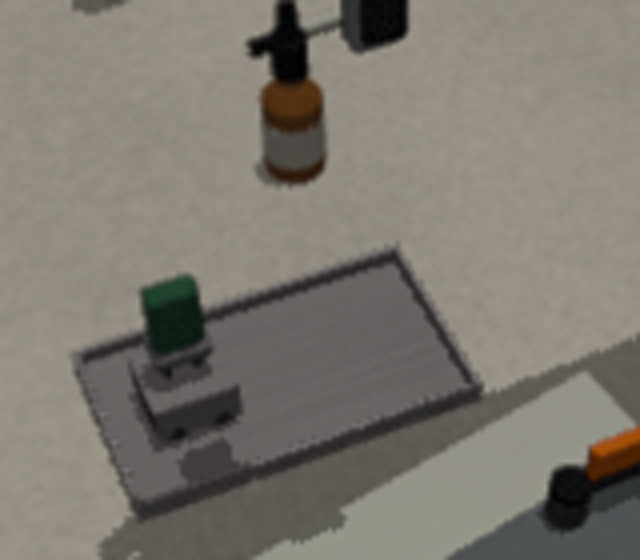

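View pics/scene10.png

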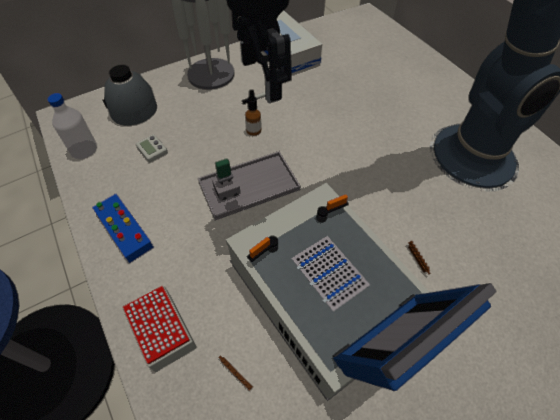

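The roller stands upright in the tray, with its top at 108 as expected. Before going behind the lid I'll check for obstacles there.

```bash
python3 - <<'E'
from meas import *
for n in ("top0","scene10"):
    C=cloud(n.rstrip("0123456789"),np.load(f"pics/{n}_d.npy"))
    for x0 in range(400,680,40):
        print(n,x0,[ (int(np.nanmax(C[m][:,2])) if (m:=(C[:,:,0]>=x0)&(C[:,:,0]<x0+40)&(C[:,:,1]>=y0)&(C[:,:,1]<y0+30)).any() else None) for y0 in range(220,520,30)])
E
```

```text
top0 400 [119, 118, 5, 5, 6, 5, 6, 7, 5, 5]
top0 440 [200, 275, 290, 5, 5, 4, 4, 5, 5, 5]
top0 480 [162, 272, 290, None, None, None, None, 5, 5, 51]
top0 520 [155, 264, 290, None, None, None, None, 52, 80, 85]
top0 560 [151, 230, 290, None, None, None, 69, 84, 85, 89]
top0 600 [164, 248, 290, None, None, None, 79, 84, 90, 90]
top0 640 [120, 118, None, 3, 3, None, None, 81, 88, 96]
scene10 400 [117, None, None, 4, 4, 4, 3, 5, 3, None]
scene10 440 [191, 273, 289, 4, 4, 4, 4, 4, None, None]
scene10 480 [161, 269, 289, 257, 4, 5, 4, None, None, None]
scene10 520 [156, 261, 289, 259, 4, 5, None, None, None, None]
scene10 560 [146, 225, 289, 261, 4, None, None, None, None, None]
scene10 600 [161, 244, 289, 261, 1, None, None, None, None, None]
scene10 640 [118, 118, 4, 3, None, None, None, None, None, None]
```

Clear: everything behind the lid is under 90 mm, and the lid top at z=289 gives an angle of about 1.9. I'll go behind it and push gently.

```bash
python3 - <<'E'
from meas import *
st()
manip.move_linear([560,-60,400],rate=200)
manip.goto(cyc(0,250,400),down(94)); st()
manip.move_linear(cyc(0,250,245),rate=150); manip.dwell(.3); st()
b=F(); y=250
while y>190:
    y-=2; manip.move_linear(cyc(0,y,245),rate=40); manip.dwell(.05); f=(F()-b)
    if y%4==0: print(y,f.round(1),end=" ")
    if f[1]>2.5: print("contact",y,f.round(1)); break
st(); p,d=snap("scene","scene11")
E
```

```text
t 62.9 tcp [560.  -99.9 330.1] F [ 1.3 -0.1  0.6] gap 0.001
t 65.0 tcp [534.6 361.9 399.7] F [ 0.5 -0.4 -0.3] gap -0.001
t 66.5 tcp [533.6 363.7 245.5] F [-0.1 -0.  -1. ] gap -0.002
248 [0.6 0.1 1.1] 244 [0.8 0.7 1. ] 240 [-0.4  0.2  0.9] 236 [-0.2  1.   0.8] 232 [0.5 0.6 1.2] 228 [-1.1 -0.1  0.5] 224 [0.3 0.2 0.5] 220 [0.3 0.1 0.9] 216 [-0.1  0.  -0.2] 212 [0.4 1.  1.1] 208 [ 0.1 -0.2  1.1] 204 [-0.4 -1.1  0.6] 200 [-0.8  2.   0.5] contact 198 [-0.5  3.3  3.7]
t 74.3 tcp [536.9 312.8 245.6] F [-0.5  3.3  2.7] gap -0.003
```

View pics/scene11.png

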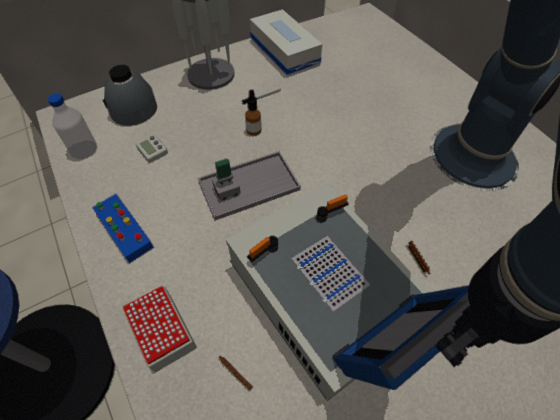

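```bash
cat >> meas.py <<'E'
def lidpt(th,r=145,lead=0.0):
    th=th-lead
    d_=np.array([-np.cos(th),np.sin(th)]); n=np.array([np.sin(th),np.cos(th)])
    y,z=np.array([115,119])+r*d_+34*n
    if th>np.pi/2: y=115-158*np.cos(th)+34*np.sin(th)
    return y+11,z
E
python3 - <<'E'
from meas import *
b=np.array([-.1,0,-.5])
for th in np.arange(1.80,0.29,-0.1):
    y,z=lidpt(th); manip.move_linear(cyc(0,y,z),rate=60); f=F()-b; print(round(th,2),f.round(1),end="; ")
    if np.linalg.norm(f)>18: print("STOP"); break
st(); p,d=snap("scene","scene12")
E
```

```text
1.8 [-0.2  1.3  2.5]; 1.7 [-0.3 -0.1 -0.9]; 1.6 [0.2 0.2 0.4]; 1.5 [ 0.7 -0.5  1.2]; 1.4 [-0.3  0.4  0.2]; 1.3 [-0.7  0.  -0.8]; 1.2 [0.2 0.3 0.4]; 1.1 [ 0.8 -0.2 -0.3]; 1.0 [ 0.6 -0.7  0.3]; 0.9 [ 0.  -0.2  0.7]; 0.8 [-0.  -1.1  1.2]; 0.7 [-3.1 -5.8  9.5]; 0.6 [ -5.1 -12.2  16.5]; STOP
t 79.5 tcp [549.7 133.4 231.4] F [ -5.2 -12.2  16. ] gap 0.001
```

View pics/scene12.png

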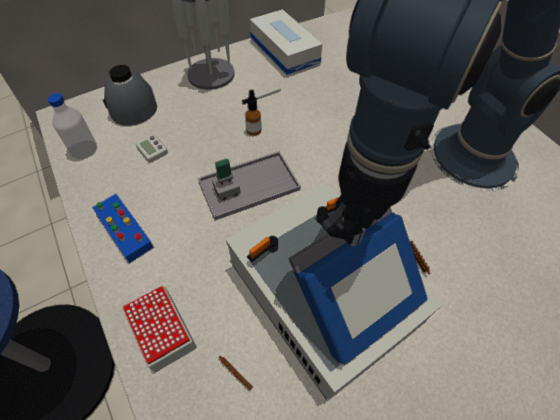

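```bash
cat >> meas.py <<'E'
def tocyc(q):
    a=np.radians(YAW); w=q-np.array([550.9,114.2,0]); return np.c_[w[:,0]*np.cos(a)+w[:,1]*np.sin(a),-w[:,0]*np.sin(a)+w[:,1]*np.cos(a),w[:,2]]
def lidfit(p,d,n="scene"):
    C=cloud(n,d); hsv=cv2.cvtColor(p,cv2.COLOR_RGB2HSV)
    m=(cv2.inRange(hsv,(103,150,60),(122,255,255))>0)
    q=tocyc(C[m]); q=q[(abs(q[:,0])<95)&(q[:,1]>-75)&(q[:,1]<250)&(q[:,2]>130)]
    best=(0,)
    for th in np.arange(0,2.1,0.01):
        o=(q[:,1]-115)*np.sin(th)+(q[:,2]-119)*np.cos(th); k=(abs(o-34)<2.0).sum()
        if k>best[0]: r=-(q[:,1]-115)*np.cos(th)+(q[:,2]-119)*np.sin(th); best=(k,th,r[abs(o-34)<2].min(),r[abs(o-34)<2].max())
    print("lid fit",len(q),np.round(best,2))
E
python3 - <<'E'
from meas import *
p=np.load("pics/scene12_p.npy");d=np.load("pics/scene12_d.npy"); lidfit(p,d)
crop(p,270,160,450,370,3,"c12")
p,d=snap("top","top12"); lidfit(p,d,"top"); st(); crop(p,40,140,260,300,3,"c13")
E
```

```text
lid fit 6179 [5.2490e+03 8.2000e-01 5.8500e+00 1.5874e+02]
lid fit 574 [222.     0.81 122.88 160.9 ]
t 79.5 tcp [549.7 133.4 231.4] F [ -5.7 -11.6  16.1] gap -0.002
```

View pics/c12.png

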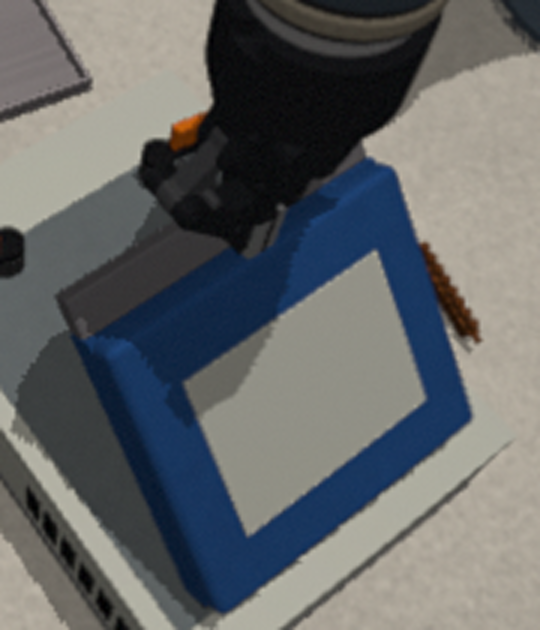

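View pics/c13.png

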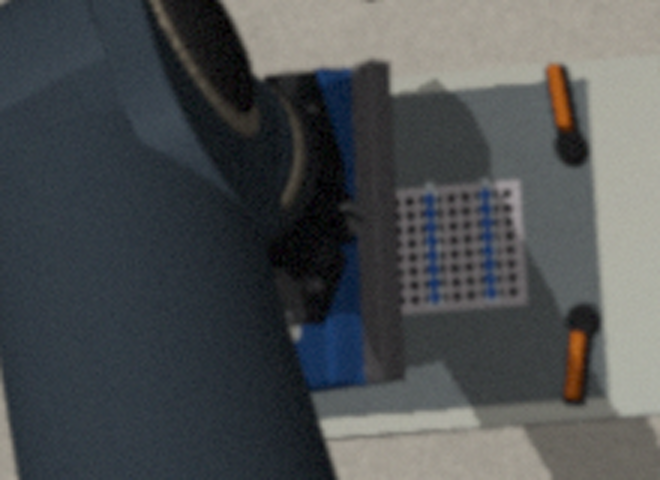

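```bash
python3 - <<'E'
from meas import *
print(R.from_rotvec(status.get_tcp_rot()).as_matrix().round(3), np.round(status.get_joint_pos(),3), np.round(ik(status.get_eef_pos(),down(94)),3))
p=np.load("pics/scene12_p.npy");d=np.load("pics/scene12_d.npy");C=cloud("scene",d)
for name,(u,v) in dict(tip1=(270+255/3,160+245/3),tip2=(270+270/3,160+225/3),blueedge=(270+200/3,160+300/3),lip=(270+140/3,160+270/3),lipend=(270+65/3,160+310/3),panel=(270+300/3,160+400/3),bluetop=(270+360/3,160+190/3)).items():
    q=C[int(v),int(u)]; print(name,q.round(),tocyc(q[None])[0].round())
print("proj tcp scene",proj("scene",[status.get_eef_pos()]))
E
```

```text
[[-0.066  0.998  0.   ]
 [ 0.998  0.066 -0.009]
 [-0.009 -0.    -1.   ]] [ 0.077  0.314 -0.495  1.747  0.173  1.126 -0.408] [ 0.084  0.313 -0.498  1.748  0.164  1.122 -0.395]
tip1 [555. 145. 271.] [  6.  31. 271.]
tip2 [549. 145. 282.] [  0.  31. 282.]
blueedge [586. 150. 254.] [ 37.  33. 254.]
lip [601. 124. 256.] [ 51.   6. 256.]
lipend [640. 122. 252.] [ 89.   2. 252.]
panel [554. 200. 204.] [  9.  85. 204.]
bluetop [485. 141. 254.] [-64.  31. 254.]
proj tcp scene [[347.92883364 246.89910634]]
```

The lid is at about 0.82. The finger slid over its front edge into the lip notch, and the force direction is radial, so I'll back straight up. Then I'll check where the fingertip really is with the gripper shut.

```bash
python3 - <<'E'
from meas import *
x,y,z=status.get_eef_pos()
manip.move_linear([x,y,z+25],rate=50); st()
manip.move_linear([x,y+5,z+110],rate=120); st()
manip.dwell(.2)
p,d=snap("scene","scene13"); lidfit(p,d); crop(p,270,100,450,370,3,"c14")
C=cloud("scene",d); g=p.max(2)<60
e=np.array(status.get_eef_pos()); m=(np.linalg.norm(C[:,:,:2]-e[:2],axis=2)<45)&(C[:,:,2]>270)
q=tocyc(C[m]); print("finger z min pct",np.percentile(q[:,2],[0,1,3,10]).round(1),"at y",q[np.argsort(q[:,2])[:12]].round(), "tcp cyc",tocyc(e[None]).round(1))
E
```

```text
t 80.3 tcp [549.5 133.6 256.2] F [ 0.2 -0.1 -0.1] gap 0.002
t 81.1 tcp [549.3 138.2 340.5] F [-0.9 -0.1 -0.6] gap -0.001
lid fit 6200 [5.3480e+03 8.2000e-01 5.7300e+00 1.5917e+02]
finger z min pct [363.2 382.5 414.1 451.2] at y [[  5.  30. 363.]
 [  5.  31. 364.]
 [  5.  33. 365.]
 [  6.  30. 366.]
 [  5.  30. 366.]
 [  6.  34. 367.]
 [  6.  33. 367.]
 [ -1.  35. 368.]
 [  6.  34. 368.]
 [  4.  35. 368.]
 [  6.  32. 369.]
 [ -5.  35. 369.]] tcp cyc [[3.000e-01 2.410e+01 3.407e+02]]
```

View pics/c14.png

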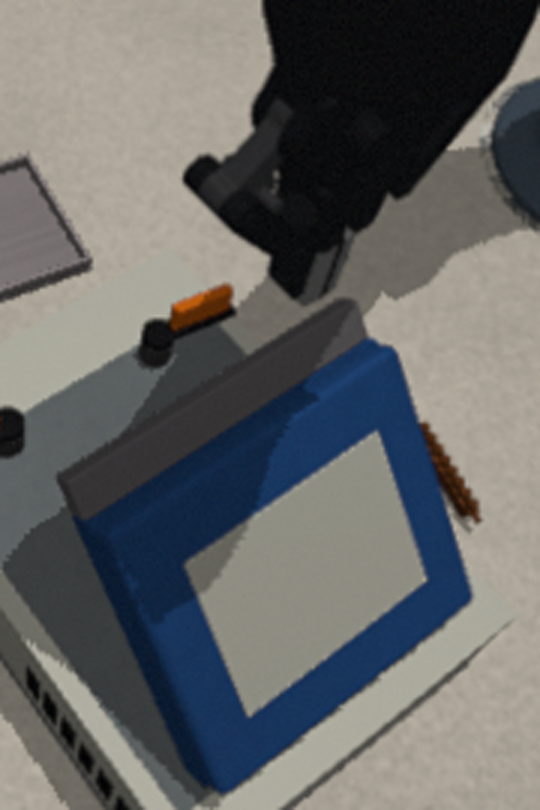

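```bash
python3 - <<'E'
from meas import *
e=np.array(status.get_eef_pos()); print(e)
for dz in (0,10,20,30): print(dz,proj("scene",[e+[0,0,dz]]).round(1))
p=np.load("pics/scene13_p.npy");d=np.load("pics/scene13_d.npy");C=cloud("scene",d)
for v in range(180,204,3): print(v,[ (tuple(C[v,u].round().astype(int)),int(p[v,u].max())) for u in (364,368,372)])
p,d=snap("top","top13"); crop(p,40,140,260,300,3,"c15"); print(proj("top",[e]))
E
```

```text
[549.4710002  138.24214541 340.68088397]
0 [[365.1 205.8]]
10 [[366.8 201. ]]
20 [[368.5 195.9]]
30 [[370.3 190.7]]
180 [((np.int64(584), np.int64(153), np.int64(428)), 14), ((np.int64(577), np.int64(152), np.int64(422)), 15), ((np.int64(570), np.int64(152), np.int64(417)), 15)]
183 [((np.int64(582), np.int64(153), np.int64(421)), 19), ((np.int64(576), np.int64(153), np.int64(417)), 17), ((np.int64(571), np.int64(154), np.int64(416)), 10)]
186 [((np.int64(581), np.int64(153), np.int64(416)), 11), ((np.int64(576), np.int64(154), np.int64(414)), 16), ((np.int64(560), np.int64(146), np.int64(395)), 14)]
189 [((np.int64(563), np.int64(140), np.int64(384)), 16), ((np.int64(562), np.int64(144), np.int64(388)), 18), ((np.int64(558), np.int64(146), np.int64(389)), 14)]
192 [((np.int64(560), np.int64(139), np.int64(376)), 14), ((np.int64(562), np.int64(146), np.int64(385)), 14), ((np.int64(556), np.int64(146), np.int64(381)), 32)]
195 [((np.int64(561), np.int64(141), np.int64(374)), 20), ((np.int64(561), np.int64(146), np.int64(380)), 14), ((np.int64(554), np.int64(146), np.int64(375)), 51)]
198 [((np.int64(334), np.int64(-35), np.int64(-1)), 110), ((np.int64(560), np.int64(146), np.int64(373)), 14), ((np.int64(554), np.int64(147), np.int64(371)), 59)]
201 [((np.int64(339), np.int64(-28), np.int64(0)), 109), ((np.int64(331), np.int64(-24), np.int64(0)), 109), ((np.int64(555), np.int64(149), np.int64(367)), 73)]
[[135.73453894 204.70474638]]
```

View pics/c15.png

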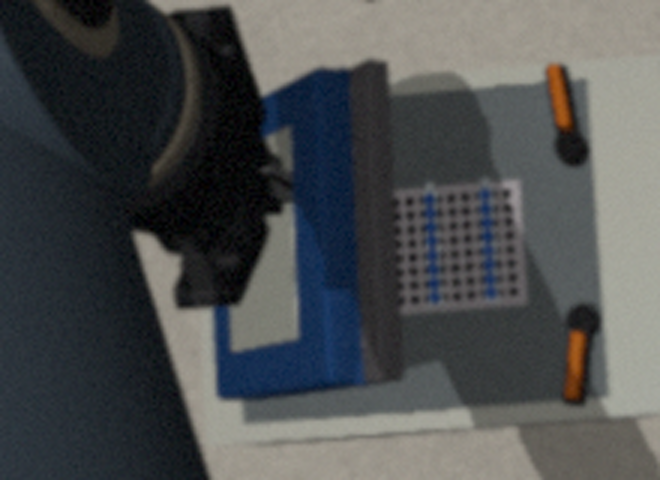

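```bash
python3 - <<'E'
from meas import *
for n in ("scene","top"):
    fr=[optics.capture(n) for _ in range(4)]; d=np.median([f[1] for f in fr],0); C=cloud(n,d)
    q=tocyc(C.reshape(-1,3)); e=tocyc(status.get_eef_pos()[None])[0]
    m=(abs(q[:,0]-e[0])<18)&(abs(q[:,1]-e[1])<15)&(q[:,2]>310)
    v,u=np.unravel_index(np.nonzero(m)[0],(420,560)); q=q[m]; o=np.argsort(q[:,2])[:15]
    print(n,e.round(1)); print([(u[i],v[i],*q[i].round().astype(int)) for i in o])
E
```

```text
scene [  0.5  24.2 341.3]
[(np.int64(369), np.int64(199), np.int64(6), np.int64(30), np.int64(366)), (np.int64(370), np.int64(200), np.int64(6), np.int64(31), np.int64(366)), (np.int64(371), np.int64(201), np.int64(6), np.int64(33), np.int64(366)), (np.int64(370), np.int64(199), np.int64(6), np.int64(31), np.int64(367)), (np.int64(372), np.int64(201), np.int64(6), np.int64(34), np.int64(367)), (np.int64(371), np.int64(200), np.int64(6), np.int64(33), np.int64(367)), (np.int64(377), np.int64(198), np.int64(-1), np.int64(35), np.int64(368)), (np.int64(372), np.int64(200), np.int64(6), np.int64(34), np.int64(368)), (np.int64(380), np.int64(196), np.int64(-5), np.int64(35), np.int64(369)), (np.int64(371), np.int64(199), np.int64(6), np.int64(32), np.int64(369)), (np.int64(378), np.int64(197), np.int64(-2), np.int64(35), np.int64(369)), (np.int64(373), np.int64(201), np.int64(6), np.int64(36), np.int64(369)), (np.int64(375), np.int64(199), np.int64(3), np.int64(35), np.int64(369)), (np.int64(374), np.int64(200), np.int64(5), np.int64(36), np.int64(369)), (np.int64(371), np.int64(198), np.
[... 486 characters left out ...]
nt64(14), np.int64(372)), (np.int64(136), np.int64(198), np.int64(4), np.int64(14), np.int64(372)), (np.int64(136), np.int64(203), np.int64(-3), np.int64(14), np.int64(372)), (np.int64(136), np.int64(200), np.int64(1), np.int64(14), np.int64(372)), (np.int64(136), np.int64(206), np.int64(-7), np.int64(14), np.int64(373)), (np.int64(136), np.int64(202), np.int64(-2), np.int64(14), np.int64(373)), (np.int64(136), np.int64(201), np.int64(-1), np.int64(14), np.int64(373)), (np.int64(136), np.int64(204), np.int64(-5), np.int64(14), np.int64(373)), (np.int64(133), np.int64(209), np.int64(-11), np.int64(18), np.int64(373)), (np.int64(133), np.int64(208), np.int64(-10), np.int64(18), np.int64(373))]
```

When shut, the visible fingertip sits about 24 mm behind the reported TCP: lowest finger point 366 in both views, TCP 341. That also explains landing on the lip at 254. I'll account for it and push the lid from its present 0.82 with the tip on the outer face.

```bash
python3 - <<'E'
from meas import *
TIP=24
y,z=lidpt(1.0); manip.move_linear(cyc(0,y,z-TIP),rate=100); manip.dwell(.2); b=F(); st()
for th in np.arange(0.95,0.34,-0.05):
    y,z=lidpt(th); manip.move_linear(cyc(0,y,z-TIP),rate=40); f=F()-b; print(round(th,2),f.round(1),end="; ")
    if np.linalg.norm(f)>15: print("STOP"); break
st(); p,d=snap("scene","scene14"); lidfit(p,d); crop(p,270,130,450,370,3,"c16")
E
```

```text
t 83.4 tcp [545.9 190.1 235.8] F [-0.3  0.3  0.5] gap 0.001
0.95 [ 0.1 -0.6 -0.5]; 0.9 [-0.1  0.3  0.9]; 0.85 [ 0.2  0.  -1.4]; 0.8 [ 0.7 -1.1 -1.1]; 0.75 [-0.1 -0.3  0.7]; 0.7 [ 0.1 -0.7 -0.7]; 0.65 [-1.  -0.7  0. ]; 0.6 [ 0.2 -0.7 -0.7]; 0.55 [ 0.6  0.  -0.4]; 0.5 [ 1.   0.1 -0.4]; 0.45 [-0.3 -1.  -0.7]; 0.4 [ 0.3 -0.2 -1.8]; 0.35 [ 0.7 -0.7  0.1]; t 87.7 tcp [550.6 115.3 176.2] F [ 0.3 -0.4  0.7] gap 0.001
lid fit 5284 [4.8230e+03 3.5000e-01 3.9300e+00 1.5754e+02]
```

View pics/c16.png

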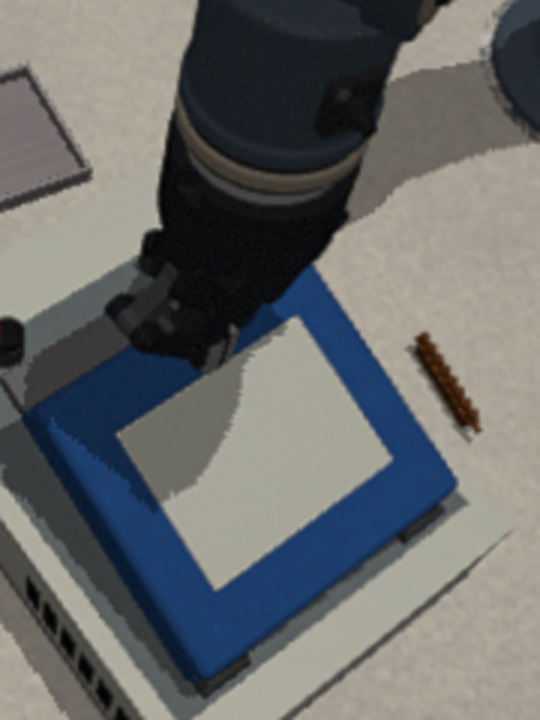

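The lid follows exactly: fitted 0.35, commanded 0.35. I'll lower it slowly until it is shut.

```bash
python3 - <<'E'
from meas import *
TIP=24; b=np.array([0,-.3,0])
for th in list(np.arange(0.30,0.05,-0.05))+[.05,.035,.02,.01,0,-.01,-.02,-.03]:
    y,z=lidpt(th); manip.move_linear(cyc(0,y,z-TIP),rate=25); manip.dwell(.05); f=F()-b; print(round(th,3),f.round(1),end="; ")
    if f[2]>8: print("STOP"); break
st()
e=status.get_eef_pos(); manip.move_linear([e[0],e[1],e[2]+120],rate=100); manip.move_linear([545,-60,300],rate=200)
p,d=snap("scene","scene15"); lidfit(p,d); roller("scene",p,d)
C=cloud("scene",d); q=tocyc(C.reshape(-1,3)); 
for y in (-35,0,40,80,110): 
    m=(abs(q[:,0])<70)&(abs(q[:,1]-y)<4); print(y,np.nanmedian(q[m][:,2]).round(1),end=" ")
m=(abs(q[:,0])<40)&(abs(q[:,1]+54)<5); print("lip",np.nanmedian(q[m][:,2]))
E
```

```text
0.3 [ 0.9 -0.2  0.5]; 0.25 [0.2 0.8 0.3]; 0.2 [ 0.1 -0.3 -1.1]; 0.15 [ 0.3  0.  -0.7]; 0.1 [ 0.  -0.2 -1. ]; 0.05 [-0.1  1.2 -0.2]; 0.035 [ 0.4 -0.3 -0.1]; 0.02 [0.8 0.  0.1]; 0.01 [-0.3  0.2  1.5]; 0 [-2.7 -0.7  9.2]; STOP
t 91.9 tcp [552.4  95.7 130.4] F [-2.7 -1.   9.2] gap 0.0
lid fit 5526 [4.9600e+03 1.0000e-02 2.8200e+00 1.5655e+02]
scene roller top [ 601.5 -205.9  108.1   26.8   11.6   -4.8] pca n 63 [223. 168.]
-35 153.8 0 154.5 40 154.4 80 154.4 110 151.4 lip 133.7092187525758
```

View pics/scene15.png

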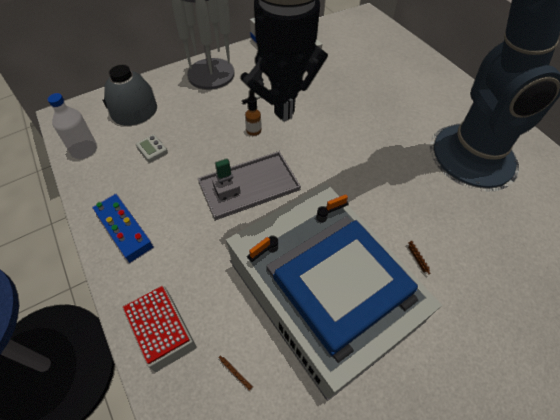

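The lid is shut: its face is at 154 (deck 116 + 38) and it stopped firmly at 9 N. Clamps next, right one first.

```bash
cat >> meas.py <<'E'
def clampc(s,phi,r=32,gap=0,hx=10,hy=11):
    a=np.array([np.cos(phi),np.sin(phi)]); n=np.array([-np.sin(phi),np.cos(phi)])
    c=np.array([55,-94])+r*a-(4+hx*abs(np.sin(phi))+hy*abs(np.cos(phi))+gap)*n
    return s*c[0],c[1]
def clamp(s,ztcp=121):
    x,y=clampc(s,0,gap=8)
    manip.goto(cyc(x,y,260),down(94)); manip.move_linear(cyc(x,y,ztcp+40),rate=120); manip.move_linear(cyc(x,y,ztcp),rate=60)
    manip.dwell(.2); b=F(); print("free",b.round(1))
    for phi in np.arange(0,1.75,0.08):
        x,y=clampc(s,phi); manip.move_linear(cyc(x,y,ztcp),rate=40); f=F()-b; print(round(phi,2),f.round(1),end="; ")
        if np.linalg.norm(f)>12 or (phi>1.4 and np.linalg.norm(f[:2])>5): print("stop"); break
    st()
E
python3 - <<'E'
from meas import *
for s in (1,-1):
    for phi in (0,.8,1.57): 
        x,y=clampc(s,phi); q=ik(cyc(x,y,121),down(94)); print(s,phi,np.round(cyc(x,y,121)),None if q is None else np.round(q,2))
clamp(1)
p,d=snap("scene","scene16"); crop(p,220,150,380,310,4,"c17")
E
```

```text
1 0 [645.  12. 121.] [ 0.21  0.54 -0.42  1.68  0.26  0.98 -0.23]
1 0.8 [647.  37. 121.] [ 0.18  0.55 -0.43  1.67  0.26  0.98 -0.27]
1 1.57 [624.  57. 121.] [ 0.16  0.51 -0.44  1.72  0.26  0.96 -0.31]
-1 0 [472.  -1. 121.] [ 0.3   0.28 -0.45  2.08  0.17  0.82 -0.18]
-1 0.8 [466.  24. 121.] [ 0.26  0.28 -0.47  2.08  0.17  0.82 -0.24]
-1 1.57 [486.  48. 121.] [ 0.21  0.31 -0.47  2.04  0.19  0.83 -0.3 ]
free [-0.  -0.3  0.3]
0.0 [ 0.9  0.6 -0.2]; 0.08 [ 1.  -0.4 -1.1]; 0.16 [ 0.1 -0.7  0.3]; 0.24 [-0.8 -2.3  1.2]; 0.32 [-0.7 -1.3 -0.7]; 0.4 [ 0.2 -1.8 -0.9]; 0.48 [-0.6 -1.7 -0.3]; 0.56 [ 0.5 -2.2 -1. ]; 0.64 [ 0.8 -1.6 -1.2]; 0.72 [ 0.8 -1.7 -0.2]; 0.8 [ 0.9 -1.7  0.3]; 0.88 [ 0.8 -1.1  0.3]; 0.96 [-0.3 -1.1  0.1]; 1.04 [ 0.4 -1.5  0.3]; 1.12 [ 0.3 -0.1 -0.4]; 1.2 [ 1.3 -0.7 -0. ]; 1.28 [ 1.2 -0.4  0.5]; 1.36 [ 1.4 -0.2  0.2]; 1.44 [1.3 0.4 0.6]; 1.52 [ 8.5  0.  -4.3]; stop
t 102.0 tcp [629.1  55.7 121.3] F [ 8.5 -0.3 -4.1] gap 0.002
```

View pics/c17.png

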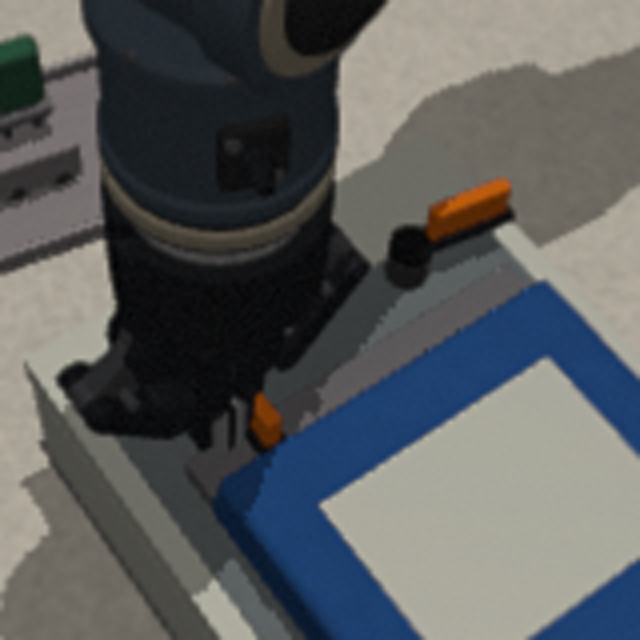

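The right clamp is against its stop at 8.5 N. I'll back off and turn the left one.

```bash
python3 - <<'E'
from meas import *
e=status.get_eef_pos(); manip.move_linear([e[0]+8,e[1]-2,e[2]],rate=60); manip.move_linear([e[0]+8,e[1]-2,260],rate=150)
clamp(-1)
e=status.get_eef_pos(); manip.move_linear([e[0]-8,e[1]-2,e[2]],rate=60); manip.move_linear([e[0]-8,e[1]-2,260],rate=150)
manip.move_linear([500,-80,300],rate=200); st()
p,d=snap("top","top17"); crop(p,100,140,280,300,4,"c18"); lidfit(p,d,"top")
p,d=snap("scene","scene17"); crop(p,180,90,440,370,2,"c19"); lidfit(p,d); roller("scene",p,d)
for n in ("scene","top"):
    p=np.load(f"pics/{n}17_p.npy"); C=cloud(n,np.load(f"pics/{n}17_d.npy")); m=cv2.inRange(cv2.cvtColor(p,cv2.COLOR_RGB2HSV),(4,180,100),(20,255,255))
    for b,c,a in comps(m,20):
        q=tocyc(C[b]); q=q[q[:,2]>150]
        if len(q)>10 and abs(q[:,0]).max()<120: ax=np.linalg.svd(q[:,:2]-q[:,:2].mean(0))[2][0]; print(n,"wing",q.mean(0).round(1),"angle",np.degrees(np.arctan2(ax[1],ax[0]))%180)
E
```

```text
free [ 0.1  0.5 -0.1]
0.0 [ 0.5 -0.5  0.1]; 0.08 [-0.2 -0.1 -0. ]; 0.16 [ 0.4 -0.5 -0.1]; 0.24 [ 0.6 -1.9  0.1]; 0.32 [ 0.4 -2.8  0.7]; 0.4 [ 0.5 -1.8  1.4]; 0.48 [ 0.8 -0.9  0.4]; 0.56 [ 0.4 -1.4 -0.8]; 0.64 [-0.5 -2.3  0.9]; 0.72 [-0.1 -2.1 -0.7]; 0.8 [-0.3 -3.   0.5]; 0.88 [-0.5 -1.6  0.1]; 0.96 [-1.7 -1.   0.5]; 1.04 [-0.3 -1.9  0.3]; 1.12 [ 0.1 -1.3  0.4]; 1.2 [-0.2 -0.9  0.2]; 1.28 [-0.1 -2.   1.1]; 1.36 [-1.1 -0.9  0.7]; 1.44 [-1.1 -1.4 -0.9]; 1.52 [-1.5 -2.   0.4]; 1.6 [-8.5 -3.2  5.9]; stop
t 111.5 tcp [484.2  46.8 120.5] F [-8.4 -2.7  5.8] gap -0.001
t 113.8 tcp [499.5 -78.5 299.3] F [-0.  -0.1 -0.8] gap -0.002
lid fit 4186 [3239.      0.      4.09  158.76]
lid fit 5519 [4.9810e+03 1.0000e-02 3.1400e+00 1.5649e+02]
scene roller top [ 601.5 -205.4  108.3   26.2   11.3  -12.9] pca n 61 [223. 168.]
scene wing [-53.5 -65.4 161. ] angle 90.20160976995952
scene wing [ 56.2 -65.  161. ] angle 89.99868593767941
top wing [ 53.1 -65.8 160.2] angle 89.91407153941208
top wing [-56.1 -67.4 160.8] angle 89.83735293061154
```

View pics/c18.png

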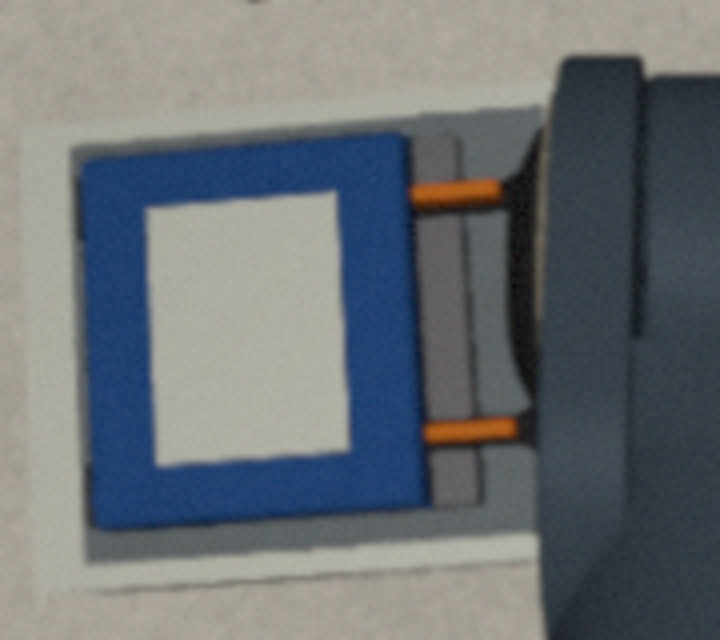

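View pics/c19.png

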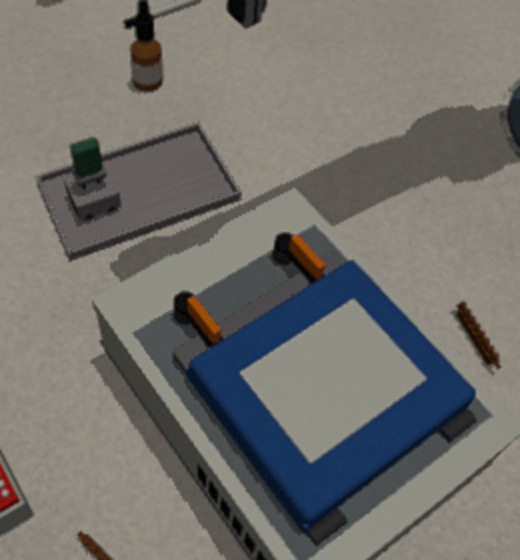

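Both wings are at 90° and across the lip, and the lid fits at 0.00–0.01. Last item: the dropper bottle.

```bash
python3 - <<'E'
from meas import *
manip.move_gripper(1.0)
res=[]
for n in ("scene",):
    p,d=optics.capture(n); C=cloud(n,d); m=(C[:,:,2]>78)&(C[:,:,2]<133)&(abs(C[:,:,0]-450)<60)&(abs(C[:,:,1]+350)<60); q=C[m]
    print(n,len(q),q.mean(0).round(1),cv2.minEnclosingCircle(q[:,:2].astype(np.float32)))
    # bulb top silhouette
    m2=m&(C[:,:,2]>110); print("bulb",C[m2].mean(0).round(1), m2.sum(), "amber rays")
manip.goto([450.5,-355,235],down(-6)); st()
p,d=snap("scene","scene18"); crop(p,190,20,310,150,5,"c20")
E
```

```text
scene 172 [ 454.4 -350.5  104.1] ((451.6940002441406, -356.37249755859375), 14.347762107849121)
bulb [ 453.6 -352.8  122.1] 54 amber rays
t 115.8 tcp [ 451.4 -353.8  235.2] F [-0.6  0.2 -0.1] gap 1.002
```

View pics/c20.png

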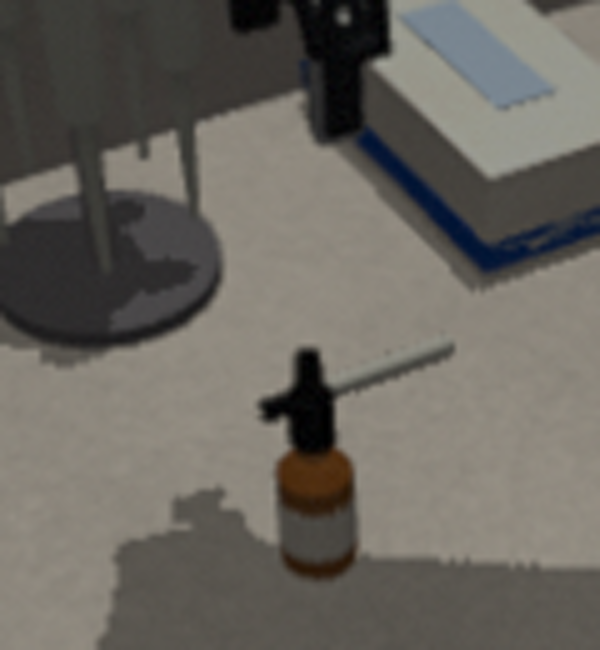

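```bash
python3 - <<'E'
from meas import *
manip.move_linear([450.5,-356,110],rate=100); manip.move_linear([450.5,-356,65],rate=50); st()
manip.move_gripper(0.15); manip.dwell(.2); st()
p,d=snap("scene","scene19"); crop(p,190,20,310,150,5,"c21")
E
```

```text
t 118.3 tcp [ 450.8 -356.2   65.3] F [-0.3  0.6  0.4] gap 1.004
t 119.1 tcp [ 450.8 -356.4   65.3] F [ 1.4 -2.1  2.7] gap 0.248
```

View pics/c21.png

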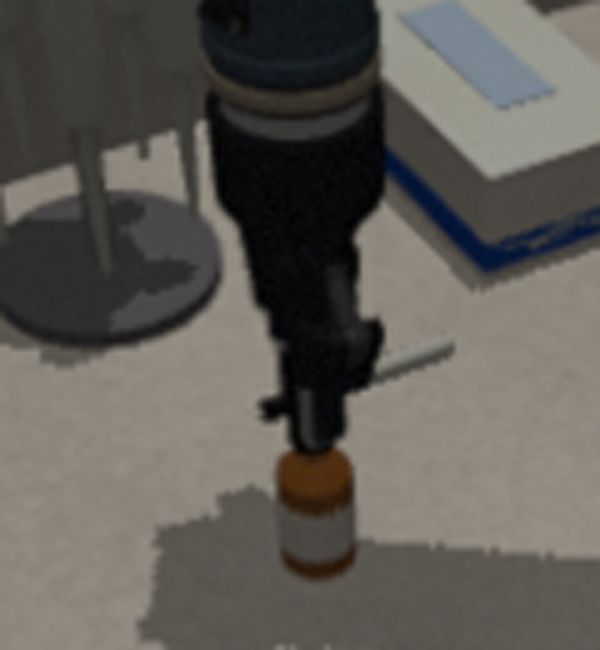

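The cap is gripped (gap 0.248, about 21 mm). I'll carry it low into the tray.

```bash
python3 - <<'E'
from meas import *
manip.move_gripper(0.0); manip.dwell(.2); st()
manip.move_linear([450.5,-356,96],rate=60); st()
manip.move_linear([492,-195,96],rate=90); manip.dwell(.2); st()
p,d=snap("scene","scene20"); crop(p,180,40,320,230,4,"c22")
E
```

```text
t 119.6 tcp [ 450.8 -356.4   65.3] F [ 0.3 -1.4  5.4] gap 0.255
t 120.2 tcp [ 450.3 -355.9   96. ] F [ 0.4  0.6 -1.2] gap 0.254
t 122.4 tcp [ 491.9 -195.3   96. ] F [-0.1  0.1 -0.4] gap 0.253
```

View pics/c22.png

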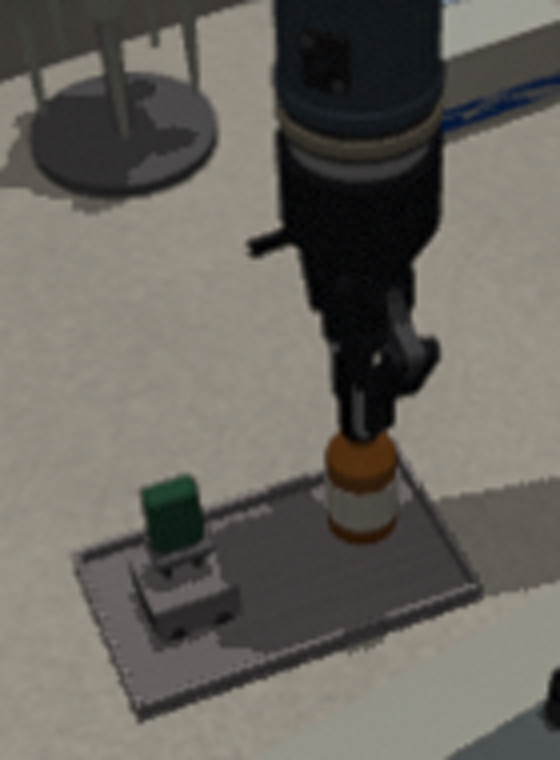

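```bash
python3 - <<'E'
from meas import *
base=fz(8); z=78
manip.move_linear([492,-195,78],rate=60); manip.dwell(.2); base=fz(8)
while z>63:
    z-=1; manip.move_linear([492,-195,z],rate=20); f=fz(4)-base; print(z,round(f,1),end=" ")
    if f>1.5: break
st()
manip.move_gripper(1.0); manip.dwell(.3); manip.move_linear([492,-195,200],rate=80); st()
manip.goto([480,-420,330],down(-6)); manip.dwell(.3)
for n in ("scene","top"):
    p,d=snap(n,n+"21"); roller(n,p,d); lidfit(p,d,n); C=cloud(n,d); m=(C[:,:,2]>80)&(C[:,:,2]<150)&(abs(C[:,:,0]-492)<40)&(abs(C[:,:,1]+195)<40); q=C[m]; print(n,q.mean(0).round(),q.max(0).round(),cv2.minEnclosingCircle(q[:,:2].astype(np.float32)))
st()
E
```

```text
77 0.0 76 0.0 75 0.4 74 0.1 73 0.2 72 0.3 71 0.5 70 0.4 69 3.4 t 127.1 tcp [ 492.3 -195.2   69.3] F [ 0.2 -0.6  2.4] gap 0.252
t 129.8 tcp [ 491.7 -194.9  199.5] F [-0.  -0.7 -0.2] gap 0.997
scene roller top [ 601.3 -205.6  108.4   26.7   11.7  -10.1] pca n 63 [223. 168.]
lid fit 5514 [4.9560e+03 1.0000e-02 3.0200e+00 1.5642e+02]
scene [ 495. -190.  109.] [ 505. -183.  139.] ((493.5092468261719, -195.36724853515625), 13.17391300201416)
top roller top [ 597.8 -207.6  109.6   25.8   13.3   -9.4] pca n 87 [350. 198.]
lid fit 4155 [3240.      0.      4.04  158.  ]
top [ 490. -193.  114.] [ 501. -183.  138.] ((490.6925964355469, -195.09512329101562), 12.082253456115723)
t 131.3 tcp [ 480.2 -419.5  329.9] F [ 0.2 -0.2 -1. ] gap 1.001
```

View pics/scene21.png

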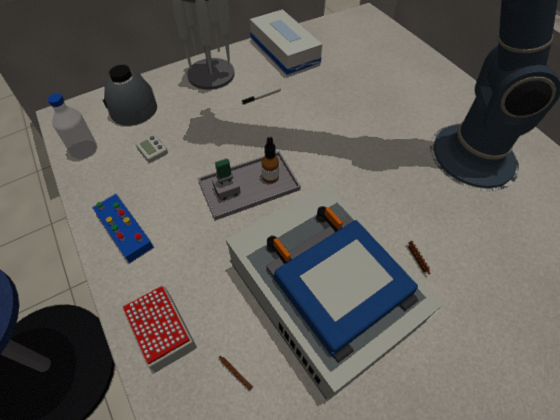

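View pics/top21.png

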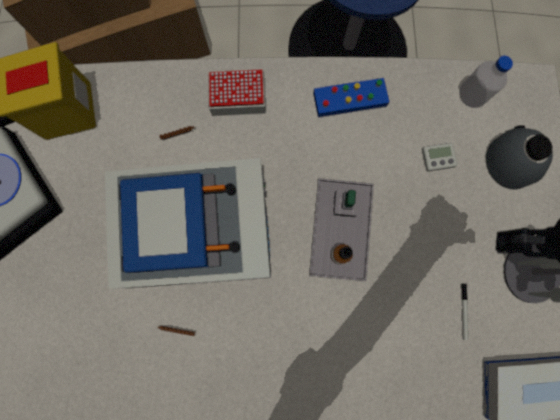

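Both pictures show the lid shut, and the clamps across the lip at scene (280,250) and (330,218). The roller at (225,178) and the bottle at (270,160) stand upright in the tray, and there is no second bottle anywhere. Handing in.

```bash
python3 - <<'E'
from meas import *
print(workorder.finish_job()); st()
E
```

```text
the job is handed in; nothing more can be done
None
the job is handed in; nothing more can be done
```

The job is finished and handed in at about 131 s of the 210 s limit.

**What I did**
- **Strips:** I rolled A, B and C back and forth at about 10 N, and A a second time as a check.
- **Lid and clamps:** I lowered the lid until it stopped at 9 N, then turned both clamps to their stops at about 8.5 N each.
- **Tray:** The roller went into the tray after the rolling. The one amber bottle present joined it at the end.

**Last checks**
- **Caps:** On strip A the roller met the caps 3 mm lower on the second pass and they no longer gave way, so they were home. I did not repeat that test on B and C, but all 12 cap pairs were at the same height.
- **Lid and clamps:** The lid fits at 0.00–0.01 rad and both clamp wings stand at 90°.
- **Roller and bottle:** Both are upright in the tray, with tops at 108 mm and 138 mm.

**What disagreed or went wrong**
- **Cap depth:** The cameras showed the caps sinking only about 2.4 mm instead of the nominal 3 mm. I put this down to pixel bias and trusted the touch test.
- **Fingertip position:** With the gripper shut, the fingertips sit about 24 mm behind the stated TCP. My first push on the lid therefore landed in its lip notch, with about 21 N on the tool. The lid also swung part of that way without steady contact, so that stretch was less controlled than intended. I backed off, corrected for the offset and closed it smoothly from 0.82 rad.

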